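# Rivet a returned toy truck back onto its display base

### The job

Make the returned green toy truck ready for resale: stand it on its wheels on the blue display base, inside the low curbs with its cab at the end away from the strap posts, without dropping it, and let go. Then swing the yellow strap over its cargo bed until it lies level on the far post, and finally push both red rivet pins fully home, flush with their black collars, to lock it. Leave the other things on the counter where they are.

Things in the scene. Friction and masses are not known exactly. Their poses are not given: they have to be found in the camera images.
- truck: Green toy truck, loose, 0.35 kg, 176 long, 50 wide (58 over the wheels, which do not turn). Origin: underside centre, at wheel-bottom height; x forward to the cab, z up. Cargo bed x = -88 to 20: flat green sides 50 apart, 24 to 45 high (grip near x = 5, where it balances). Cab x = 26 to 86, at most 70 high. All mm.
- truck_cab (a point): Point inside the truck's cab, at x = +56, y = 0, z = 30 mm in the truck's frame.
- truck_tail (a point): Point at the rear of the truck's cargo bed, at x = -80, y = 0, z = 30 mm in the truck's frame.
- base: Blue display base, fixed; plate 230 (x) x 150 (y) x 12 mm. Origin: underside centre, z up. Curbs, tops 20 mm up, frame the truck's place: 196 x 68 mm clear, centred. Truck's place: origin over the base's origin, at z = 12 mm, cab toward +x. Two posts at x = -70 to -20 mm: hinge post y = 42 to 58, 58 mm high; rivet post y = -40 to -62, 60 mm high.
- strap_hinge (a point): Point on the strap's hinge axis, at x = -45, y = +52, z = 63 mm in the base's frame; the hinge axis runs along the base's x. It has the base's axes.
- strap (a joint): Angle of the yellow strap, rad: 0 shut, lying level across the cargo bed on the rivet post (top face 65 mm over the counter); pi/2 upright; 2.35 fully open, leaning out over the base's +y side. Starts open (1.8 or more). Plate 50 mm wide (centred at base x = -45 mm), 5 thick, 114 long from the hinge. Its stiff hinge keeps it where left; about 1 N on its outer face moves it.
- strap_end (a point): Middle of the strap's free edge, 114 mm from the hinge axis.
- pin_a (a joint): How far rivet pin A is pushed in, m: 0 = standing 8.5 mm proud of its black collar; 0.008 = its stop, fully home (top level with the collar to 0.5 mm). About 7 N of friction: push with 10 to 18 N; stays where left.
- pin_b (a joint): The same for rivet pin B.
- pin_a_top (a point): Centre of the top of red rivet pin A, 10 mm across, in a black collar 18 mm across on the strap's outer face, 102 mm from the hinge axis. Strap shut: pin upright at base x = -60, y = -50 mm, top 76.5 mm over the counter when out, 68.5 when home; collar top 68 mm. z points out of the pin.
- pin_b_top (a point): The same for red rivet pin B; with the strap shut it is at x = -30, y = -50 mm in the base's frame.
- shoe: Bystander: grey shoe with black rubber sole, 250 x 88 x 90 mm. Origin under its middle.
- mug: Bystander: white ceramic mug, 82 mm across, 95 mm high. Origin: centre of its underside.
- tape: Bystander: roll of blank white labels with an open core, 96 mm across, 48 mm high, standing flat. Origin: centre of its underside.
- carton: Bystander: small closed cardboard carton, 90 x 120 x 60 mm. Origin: centre of its underside.
- screwdriver: Bystander: screwdriver lying on the counter, 190 mm long. Origin under its middle.
- scanner: Bystander: grey and black hand scanner lying on the counter, 190 x 55 x 45 mm. Origin under its middle.
There are look-alikes about, which are no part of the job. There is more than one size of the truck; the one meant has the size given above.

How it is judged:
By the outcome, as a careful person would: the job done as asked, in the order asked, and still so for the second after the job is handed in, with the robot touching nothing.
It also fails if it takes over 56 s, if anything falls off the work surface, if the arm or the gripper's body presses on something with over 40 N, if the wrist force passes 120 N, or if a joint passes its speed limit or range.

### The arm

A 6-joint arm with a two-finger parallel gripper is mounted at the origin on the work surface. World frame = base frame: x ahead of the robot, y to its left, z up, the work surface at z = 0. Lengths are in m, angles in degrees, forces in N, time in s.
With the tool pointing down it reaches from about 0.4 to 0.825 m from the base axis. Payload 7 kg.
Tool frame: the origin (TCP) lies midway between the tips of the shut fingers; the grasp point (between the pads) lies 19 mm behind it; x points along the fingers, z is the direction in which the jaws open and shut, and the axes are right-handed (so a half turn about x gives the same grasp; the last joint's range is limited). The gripper opens to 88 mm and grips with 3 to 60 N. Pads are 19 mm wide; open, the fingers measure 130 mm over their backs; the gripper's body (78 mm by 193 mm) begins 47 mm behind the grasp point.
Start: joints at [-58.092, 20.546, 0.682, 0, -70.136, -16.507], TCP at [0.179, -0.651, 0.189] pointing down, gripper open.
Joint ranges: [-176.03, 176.03], [-82.01, 121.73], [-58.28, 71.71], [-173.87, 95.51], [-174.79, -0.11], [-173.66, 173.66]. Speed limits (degrees/s): [136.94, 136.94, 172.46, 180, 180, 180].

### API

Orientations are given as [roll, pitch, yaw] about the fixed x, y, z axes, in that order (R = Rz(yaw) Ry(pitch) Rx(roll)).
In Python, from plant import ctrl gives the robot as it stands.
- The arm moves only by the tool servo_tool, never from a script. Its argument "motion" is a list of rows, each an object with "offset": the shift along the tool's x, y, z in m, a list of three; "roll": the turn about the tool's x in degrees; "claw": the opening, from -1 (shut) to 1 (fully open), so that 0 is half open. In form: [{"offset": [x, y, z], "roll": roll, "claw": claw}, ...]. A call has 1 to 12 rows; each row shifts and turns the commanded pose from where the row before left it, along the tool's axes as they then stand; what a row does not reach is not made up. A row lasts 1/8 s, in which the tool goes at most 62.5 mm and 10.7 degrees, less where a joint would pass 70% of its speed; a pose out of reach is approached as far as the arm can. A call is refused whole if a number of a shift passes 0.0625 or a number of a turn 10.7, either way. A call with a gripper value outside its range is refused whole. The fingers move at their own pace and stop on an object; the grip force is fixed at half the most. Time passes only in rows, so rows that do not move let the fingers close. It gives the time, the measured TCP pose, the force and the opening at its end, in the units of the state.
- ctrl.get_obs(): the state, without advancing time (a new reading comes with each control period).
- ctrl.snapshot(name): name is "scene" or "top" or "wrist"; returns a dict with "frame" (420x560x3 uint8, blue, green, red), "z_map" (420x560 float32, m along the optical axis (not along the pixel's ray), 0 where there is no reading), "mtx" (3x3 intrinsics, pixels), "extrinsics" (4x4, takes a point from camera to world coordinates). Camera axes: x right, y up, looking along -z (the intrinsics and any distortion apply to the point x, -y, -z); pixel columns grow to the right and rows downward; lengths in m; the calibration is good to about 2 mm. A picture is of the moment at which its call begins.
- ctrl.close_job(): hands the job in, once; it reports no verdict.
The state is a dict: "clock": time; "joint_pos": joint angles; "qvel": joint speeds; "tau": joint torques, N m; "tool_pos": TCP position; "orientation": TCP orientation; "force": force on the tool from outside, world axes, zero at the start; "moment": the same for the moment, N m; "opening": finger opening in m.
Only numpy, scipy, OpenCV 4.12 (cv2) and the standard library are available. Lean on these libraries where they do the work, as an engineer would, in place of code of your own. Each camera call takes 0.05 s, during which the arm holds its last target.

## Working session

There is one attempt and no reset: what is moved stays moved. The work goes in short steps, Python scripts to look and compute and a tool call to move; the robot and the scene stay as the last step left them, time stands still between calls to the robot, and variables do not carry over. Pictures are saved under pics/ and viewed, and the job is handed in when it is done.

Besides the shell and the picture viewer there is one more tool, called after "Call:" as name(argument=value, ...), one argument or row to a line, values as JSON. servo_tool: Moves the arm, as the interface text tells. Its arguments: {"type":"object","properties":{"motion":{"type":"array"}},"required":["motion"]}

```bash
ls; mkdir -p pics; python3 - <<'E'
from plant import ctrl
import cv2,numpy as np
o=ctrl.get_obs()
print({k:np.round(v,3) for k,v in o.items()})
for n in["scene","top","wrist"]:
    s=ctrl.snapshot(n); cv2.imwrite(f"pics/{n}0.png",s["frame"]); np.savez(f"pics/{n}0.npz",**s)
    print(n,np.round(s["mtx"],1).tolist(),np.round(s["extrinsics"],3).tolist(), [k for k in s])
E
```

```text
pics
{'clock': np.float64(0.0), 'joint_pos': array([-5.8093e+01,  2.0590e+01,  6.3100e-01, -2.0000e-02, -7.0135e+01,
       -1.6507e+01]), 'qvel': array([-0.049,  0.034, -0.044, -0.019,  0.111, -0.038]), 'tau': array([-1.0000e-03, -5.8272e+01,  2.9306e+01,  6.9970e+00,  7.0000e-03,
       -0.0000e+00]), 'tool_pos': array([ 0.179, -0.65 ,  0.189]), 'orientation': array([  4.845,  89.905, 110.239]), 'force': array([-0.008,  0.068,  0.257]), 'moment': array([-0.037,  0.033,  0.002]), 'opening': np.float64(0.088)}
scene [[390.7, 0.0, 281.3], [0.0, 390.7, 209.2], [0.0, 0.0, 1.0]] [[-0.57, -0.694, 0.44, 1.039], [0.822, -0.483, 0.302, 0.298], [0.003, 0.533, 0.846, 1.095], [0.0, 0.0, 0.0, 1.0]] ['frame', 'z_map', 'mtx', 'extrinsics']
top [[416.2, 0.0, 271.6], [0.0, 416.2, 211.7], [0.0, 0.0, 1.0]] [[-0.024, 0.996, -0.088, 0.425], [-0.999, -0.022, 0.025, -0.049], [0.023, 0.089, 0.996, 1.163], [0.0, 0.0, 0.0, 1.0]] ['frame', 'z_map', 'mtx', 'extrinsics']
wrist [[337.0, 0.0, 277.1], [0.0, 337.0, 210.7], [0.0, 0.0, 1.0]] [[-0.265, -0.925, -0.271, 0.106], [0.964, -0.254, -0.077, -0.671], [0.002, -0.282, 0.959, 0.384], [0.0, 0.0, 0.0, 1.0]] ['frame', 'z_map', 'mtx', 'extrinsics']
```

View pics/scene0.png

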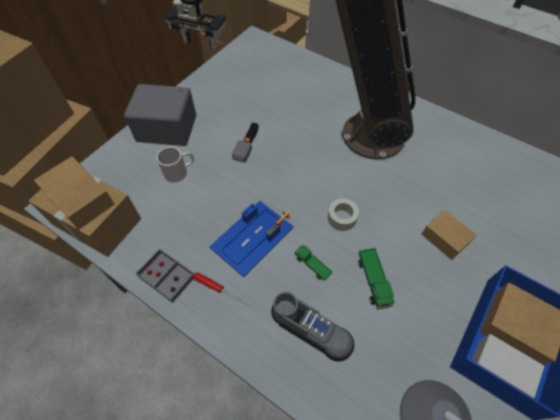

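View pics/top0.png

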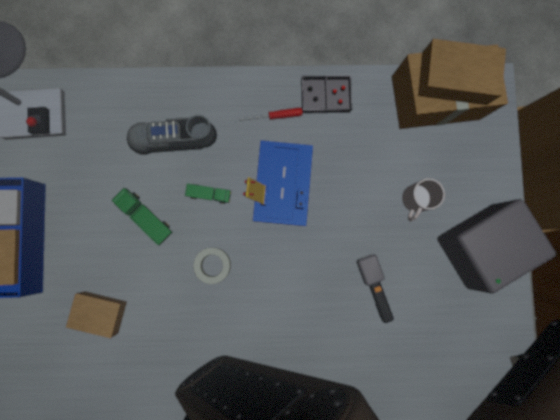

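View pics/wrist0.png

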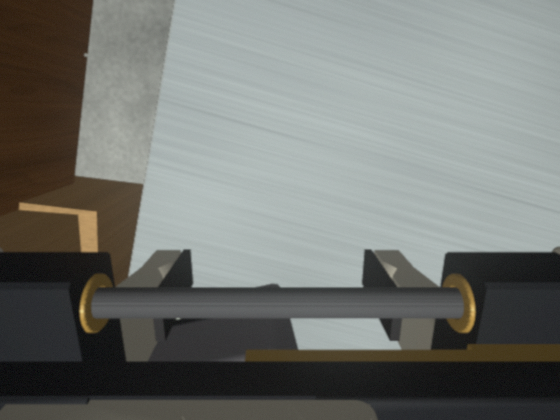

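```bash
cat > h.py <<'E'
import cv2,numpy as np
def load(f): 
    d=np.load(f); return {k:d[k] for k in d}
def cloud(s):
    z=s["z_map"]; h,w=z.shape; K=s["mtx"]; u,v=np.meshgrid(np.arange(w),np.arange(h))
    P=np.stack([(u-K[0,2])/K[0,0]*z,-(v-K[1,2])/K[1,1]*z,-z],-1)
    E=s["extrinsics"]; W=P@E[:3,:3].T+E[:3,3]; W[z==0]=np.nan; return W
def proj(s,p):
    E=s["extrinsics"];K=s["mtx"];c=(np.asarray(p)-E[:3,3])@E[:3,:3]
    return np.stack([K[0,0]*c[...,0]/-c[...,2]+K[0,2],K[1,1]*c[...,1]/c[...,2]+K[1,2]],-1)
def ray(s,uv,zp):
    E=s["extrinsics"];K=s["mtx"];uv=np.atleast_2d(uv).astype(float)
    d=np.stack([(uv[:,0]-K[0,2])/K[0,0],-(uv[:,1]-K[1,2])/K[1,1],-np.ones(len(uv))],-1)@E[:3,:3].T
    return E[:3,3]+d*((zp-E[2,3])/d[:,2])[:,None]
def crop(s,x0,y0,x1,y1,k,f): cv2.imwrite(f,cv2.resize(s["frame"][y0:y1,x0:x1],None,fx=k,fy=k,interpolation=cv2.INTER_CUBIC))
E
python3 - <<'E'
from h import *
t=load("pics/top0.npz");s=load("pics/scene0.npz")
crop(t,100,130,330,260,3.4,"pics/tc.png");crop(s,200,190,410,320,3.7,"pics/sc.png")
for n,q in(("top",t),("scene",s)):
    W=cloud(q);h=cv2.cvtColor(q["frame"],cv2.COLOR_BGR2HSV)
    m=cv2.inRange(h,(45,90,30),(80,255,255))
    N,l,st,c=cv2.connectedComponentsWithStats(m)
    for i in range(1,N):
        if st[i,4]>100:
            p=W[l==i];p=p[~np.isnan(p[:,0])]
            (cx,cy),(a,b),an=cv2.minAreaRect(p[:,:2].astype(np.float32)*1000)
            print(n,c[i].round(),st[i,4],"ctr",round(cx),round(cy),round(a),round(b),round(an,1),"z",np.percentile(p[:,2],[2,25,50,75,98]).round(3))
    print(np.nanmedian(W[...,2]))
E
```

```text
top [207. 193.] 495 ctr 581 97 118 33 79.9 z [0.022 0.027 0.029 0.045 0.052]
top [142. 216.] 1144 ctr 520 271 171 49 45.6 z [0.034 0.038 0.041 0.064 0.073]
0.0007593855695852136
scene [313. 262.] 459 ctr 584 101 119 36 80.2 z [0.02  0.025 0.028 0.039 0.05 ]
scene [376. 278.] 1039 ctr 516 281 174 69 45.5 z [0.032 0.037 0.041 0.059 0.072]
-0.0009117183017530728
```

View pics/tc.png

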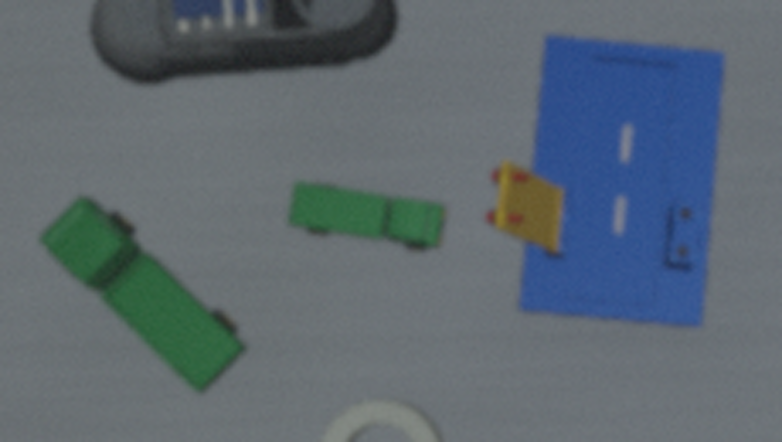

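View pics/sc.png

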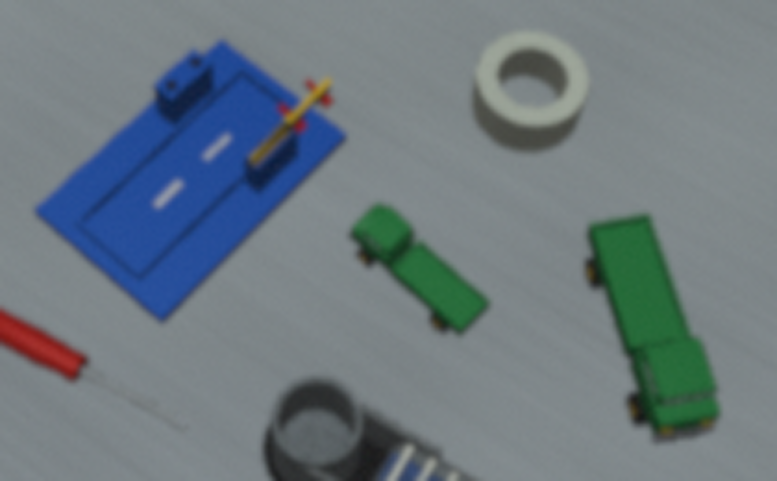

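```bash
cat > m.py <<'E'
from h import *
def mask(q,lo,hi,x0=0,x1=560,big=True):
    h=cv2.cvtColor(q["frame"],cv2.COLOR_BGR2HSV);m=cv2.inRange(h,lo,hi);m[:,:x0]=0;m[:,x1:]=0
    return m
def rect(q,m,z):
    cs,_=cv2.findContours(m,cv2.RETR_EXTERNAL,cv2.CHAIN_APPROX_NONE);c=max(cs,key=cv2.contourArea)
    P=ray(q,c[:,0,:],z)[:,:2]
    return cv2.minAreaRect((P*1000).astype(np.float32)),P
if __name__=="__main__":
    import sys
    t=load("pics/top0.npz");s=load("pics/scene0.npz")
    for q,x0,x1 in((t,200,400),(s,150,300)):
        m=mask(q,(100,120,50),(125,255,255),x0,x1)
        r,P=rect(q,m,0.012);print("base",r,np.round(cv2.boxPoints(r)))
    for q,x0,x1 in((t,100,180),(s,340,420)):
        W=cloud(q);m=mask(q,(45,90,30),(80,255,255),x0,x1)>0
        p=W[m];bed=m&(W[...,2]>.03)&(W[...,2]<.052);cab=m&(W[...,2]>.058)
        for nm,k in(("bed",bed),("cab",cab)):
            pp=W[k];zz=np.median(pp[:,2])
            k2=(k&(abs(W[...,2]-zz)<.006)).astype(np.uint8)
            r,_=rect(q,k2,zz);print(nm,zz,r)
    for q in(t,s):
        m=mask(q,(18,120,80),(32,255,255),220,310);W=cloud(q)[m>0];print("strap",len(W),np.nanmin(W,0),np.nanmax(W,0))
        for c in((0,),(170,)):
            pass
E
python3 m.py
```

```text
base ((608.587158203125, -110.92070007324219), (146.89268493652344, 227.2581024169922), 83.43792724609375) [[ 487. -171.]
 [ 713. -197.]
 [ 730.  -51.]
 [ 504.  -25.]]
base ((610.0637817382812, -114.07725524902344), (159.40370178222656, 228.17237854003906), 83.28189086914062) [[ 487. -180.]
 [ 714. -207.]
 [ 733.  -48.]
 [ 506.  -22.]]
bed 0.03930236825637301 ((501.30792236328125, 251.74853515625), (113.64268493652344, 48.84510040283203), 45.53685760498047)
cab 0.07008692620314227 ((557.7701416015625, 306.7795715332031), (43.25425720214844, 43.85222244262695), 44.933067321777344)
bed 0.03789028054041199 ((498.6225891113281, 251.67886352539062), (110.99393463134766, 52.32624053955078), 45.85755920410156)
cab 0.06866070964891824 ((560.9461059570312, 311.3009033203125), (46.14441680908203, 44.99362564086914), 44.318363189697266)
strap 264 [ 0.54766469 -0.05508621  0.06636185] [ 0.59393992 -0.01077787  0.17501156]
strap 33 [ 0.46671138 -0.07143361 -0.00137634] [ 0.59899251 -0.01085567  0.17472801]
```

The truck meant is the large one at top (142,216), scene (376,278): it measures about 172 x 49 mm, with the cab 70 mm high. The green one at top (207,193) is only about 118 x 33 mm, so it is the look-alike. The crops confirm this: the large truck stands on its wheels with its cab at the upper left. The base's posts are at its robot-side end.

Next I'll work out the first moves.

```bash
cat > go.py <<'E'
import sys,numpy as np
from plant import ctrl
from scipy.spatial.transform import Rotation as Ro
def st():
    o=ctrl.get_obs();R=Ro.from_euler('xyz',o["orientation"],degrees=True).as_matrix();return o,R
def to(*pts):
    o,R=st();p=o["tool_pos"];print("t",round(float(o["clock"]),2),"tcp",p.round(4),"yaw_y",round(float(np.degrees(np.arctan2(R[1,1],R[0,1]))),2),"tilt",R[:,0].round(4),"F",o["force"].round(2),"open",round(float(o["opening"]),4),"j",o["joint_pos"].round(1))
    for q in pts:
        d=R.T@(np.array(q)-p);n=int(np.ceil(abs(d).max()/.06));print(q,"tool shift",d.round(4),"rows",n,(d/n).round(4));p=np.array(q)
if __name__=="__main__":
    to(*[tuple(map(float,a.split(","))) for a in sys.argv[1:]])
E
python3 go.py 0.46,-0.3,0.25 0.52,0.26,0.25
```

```text
t 0.15 tcp [ 0.1791 -0.6504  0.1888] yaw_y -164.6 tilt [-5.0e-04  1.2e-03 -1.0e+00] F [ 0.33  0.6  -0.17] open 0.0877 j [-58.1  20.6   0.6  -0.  -70.1 -16.5]
(0.46, -0.3, 0.25) tool shift [-0.061  -0.3638  0.2633] rows 7 [-0.0087 -0.052   0.0376]
(0.52, 0.26, 0.25) tool shift [ 0.0006 -0.2065  0.524 ] rows 9 [ 0.0001 -0.0229  0.0582]
```

Call:
servo_tool(
  motion=[
    {"offset": [-0.009,-0.052,0.038],"roll": 0,"claw": 1},
    {"offset": [-0.009,-0.052,0.038],"roll": 0,"claw": 1},
    {"offset": [-0.009,-0.052,0.038],"roll": 0,"claw": 1},
    {"offset": [-0.009,-0.052,0.038],"roll": 0,"claw": 1},
    {"offset": [-0.009,-0.052,0.038],"roll": 0,"claw": 1},
    {"offset": [-0.009,-0.052,0.038],"roll": 0,"claw": 1},
    {"offset": [-0.009,-0.052,0.038],"roll": 0,"claw": 1},
  ],
)

```text
clock: 1.02
tool_pos: [0.4495, -0.3095, 0.2504]
orientation: [-103.1, 90.0, 2.3]
force: [1.0, -0.4, -0.4]
opening: 0.0875
```

Call:
servo_tool(
  motion=[
    {"offset": [0,-0.023,0.058],"roll": 0,"claw": 1},
    {"offset": [0,-0.023,0.058],"roll": 0,"claw": 1},
    {"offset": [0,-0.023,0.058],"roll": 0,"claw": 1},
    {"offset": [0,-0.023,0.058],"roll": 0,"claw": 1},
    {"offset": [0,-0.023,0.058],"roll": 0,"claw": 1},
    {"offset": [0,-0.023,0.058],"roll": 0,"claw": 1},
    {"offset": [0,-0.023,0.058],"roll": 0,"claw": 1},
    {"offset": [0,-0.023,0.058],"roll": 0,"claw": 1},
    {"offset": [0,-0.023,0.058],"roll": 0,"claw": 1},
  ],
)

```text
clock: 2.15
tool_pos: [0.5093, 0.2489, 0.2501]
orientation: [-67.4, 90.0, 38.0]
force: [0.5, -0.1, -0.5]
opening: 0.0875
```

Call:
servo_tool(
  motion=[
    {"offset": [0,0,0],"roll": -10.5,"claw": 1},
    {"offset": [0,0,0],"roll": -10.5,"claw": 1},
    {"offset": [0,0,0],"roll": -10.5,"claw": 1},
    {"offset": [0,0,0],"roll": -10.5,"claw": 1},
    {"offset": [0,0,0],"roll": -10.5,"claw": 1},
    {"offset": [0,0,0],"roll": -10.5,"claw": 1},
    {"offset": [0,0,0],"roll": -10.5,"claw": 1},
    {"offset": [0,0,0],"roll": -10.5,"claw": 1},
    {"offset": [0,0,0],"roll": -10.5,"claw": 1},
    {"offset": [0,0,0],"roll": -10.5,"claw": 1},
  ],
)

```text
clock: 3.4
tool_pos: [0.5094, 0.2468, 0.2497]
orientation: [-6.3, 90.0, -155.5]
force: [-0.2, -0.5, 0.1]
opening: 0.0873
```

Call:
servo_tool(
  motion=[
    {"offset": [0,0,0],"roll": -10.5,"claw": 1},
    {"offset": [0,0,0],"roll": -10.5,"claw": 1},
    {"offset": [0,0,0],"roll": -10.5,"claw": 1},
    {"offset": [0,0,0],"roll": -10.5,"claw": 1},
    {"offset": [0,0,0],"roll": -10.5,"claw": 1},
    {"offset": [0,0,0],"roll": -10.5,"claw": 1},
    {"offset": [0,0,0],"roll": -10.5,"claw": 1},
    {"offset": [0,0,0],"roll": -10.5,"claw": 1},
    {"offset": [0,0,0],"roll": -10.5,"claw": 1},
    {"offset": [0,0,0],"roll": -10.5,"claw": 1},
  ],
)

```text
clock: 4.65
tool_pos: [0.5094, 0.2468, 0.2498]
orientation: [-109.5, 90.0, -153.7]
force: [0.6, 0.1, 1.1]
opening: 0.0878
```

```bash
python3 go.py; python3 - <<'E'
from plant import ctrl
from m import *
for n in["wrist","top"]:
    s=ctrl.snapshot(n); cv2.imwrite(f"pics/{n}1.png",s["frame"]); np.savez(f"pics/{n}1.npz",**s)
E
```

```text
t 4.65 tcp [0.5094 0.2468 0.2498] yaw_y 45.74 tilt [-5.e-04 -2.e-04 -1.e+00] F [0.59 0.06 1.09] open 0.0878 j [ 45.6   8.4  -7.8  -0.  -73.9  90.1]
```

View pics/wrist1.png

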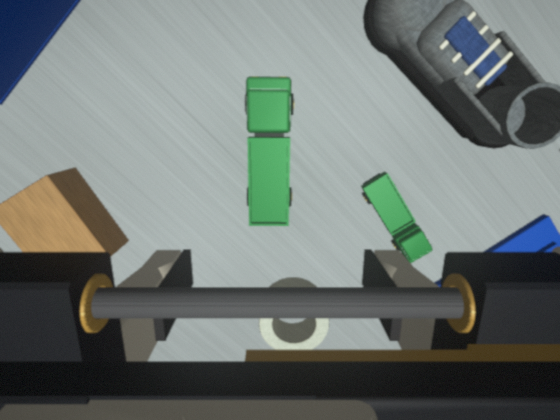

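View pics/top1.png

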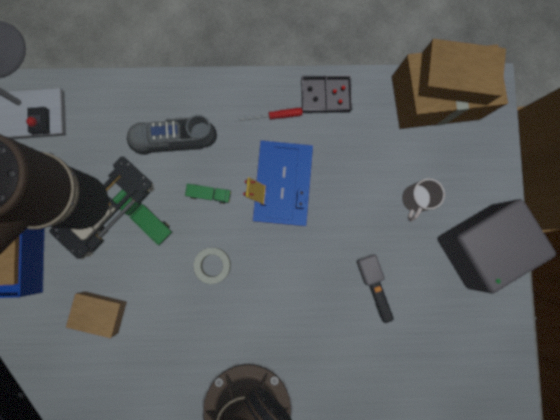

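The wrist view shows the large green truck upright, cab at (269,105) and bed at (269,180), between the jaws' sides. The look-alike is at (397,215).

```bash
python3 - <<'E'
from m import *
q=load("pics/wrist1.npz");W=cloud(q)
m=mask(q,(45,90,30),(80,255,255),230,310)
m[250:]=0
p=W[m>0];print(np.nanpercentile(p[:,2],[5,25,50,75,95]).round(4))
for lo,hi,nm in((.03,.055,"bed"),(.06,.08,"cab")):
    k=((m>0)&(W[...,2]>lo)&(W[...,2]<hi)).astype(np.uint8)
    zz=np.median(W[k>0][:,2]);r,P=rect(q,k,zz);print(nm,zz,r)
    # width per row -> centreline
    b=np.radians(45.5);ax=np.array([np.cos(b),np.sin(b)])
    ys,xs=np.nonzero(k);C=[]
    for v in np.unique(ys):
        x=xs[ys==v]
        if len(x)>20: a=ray(q,[[x.min()-.5,v],[x.max()+.5,v]],zz)[:,:2];C.append((*a.mean(0),np.linalg.norm(a[1]-a[0])))
    C=np.array(C);l=cv2.fitLine(C[:,:2].astype(np.float32),cv2.DIST_HUBER,0,.01,.01).ravel()
    print("axis",np.degrees(np.arctan2(l[1],l[0])),"w",np.median(C[:,2]),"ends along row",C[0],C[-1])
E
```

```text
[0.0366 0.0377 0.0395 0.0685 0.0703]
bed 0.03804638914563108 ((497.0692443847656, 248.19842529296875), (109.80265808105469, 50.50536346435547), 45.4128303527832)
axis 45.33621 w 0.04976291137508808 ends along row [0.58080477 0.33409885 0.04622409] [0.45865968 0.21075784 0.04963568]
cab 0.06947711848227417 ((557.1666870117188, 308.8603210449219), (43.93878173828125, 44.921756744384766), 45.717044830322266)
axis 46.507156 w 0.04451009817518865 ends along row [0.57114039 0.323156   0.04305584] [0.54200275 0.29296171 0.03906944]
```

```bash
python3 go.py 0.532,0.2845,0.25 0.532,0.2845,0.018
```

```text
t 4.75 tcp [0.5094 0.2468 0.2498] yaw_y 45.53 tilt [-4.e-04 -3.e-04 -1.e+00] F [ 0.26 -0.16 -0.  ] open 0.0878 j [ 45.7   8.4  -7.8  -0.  -73.9  89.9]
(0.532, 0.2845, 0.25) tool shift [-0.0003  0.0428 -0.0103] rows 1 [-0.0003  0.0428 -0.0103]
(0.532, 0.2845, 0.018) tool shift [2.32e-01 1.00e-04 0.00e+00] rows 4 [0.058 0.    0.   ]
```

Call:
servo_tool(
  motion=[
    {"offset": [0,0.043,-0.01],"roll": 0,"claw": 1},
    {"offset": [0,0,0],"roll": 0,"claw": 1},
    {"offset": [0.05,0,0],"roll": 0,"claw": 1},
    {"offset": [0.05,0,0],"roll": 0,"claw": 1},
    {"offset": [0.04,0,0],"roll": 0,"claw": 1},
    {"offset": [0.03,0,0],"roll": 0,"claw": 1},
  ],
)

```text
clock: 5.5
tool_pos: [0.5317, 0.2836, 0.0781]
orientation: [-95.2, 89.9, -140.0]
force: [1.1, -0.4, -0.0]
opening: 0.088
```

```bash
python3 go.py 0.532,0.2845,0.018;  python3 - <<'E'
from plant import ctrl
from m import *
s=ctrl.snapshot("wrist"); cv2.imwrite(f"pics/w2.png",s["frame"]); np.savez(f"pics/w2.npz",**s)
E
```

```text
t 5.5 tcp [0.5317 0.2836 0.0781] yaw_y 45.15 tilt [-0.0015 -0.0012 -1.    ] F [ 1.12 -0.4  -0.01] open 0.088 j [ 46.6  19.2 -17.   -0.  -53.9  88.5]
(0.532, 0.2845, 0.018) tool shift [ 0.0601  0.001  -0.0005] rows 2 [ 0.03    0.0005 -0.0002]
```

View pics/w2.png

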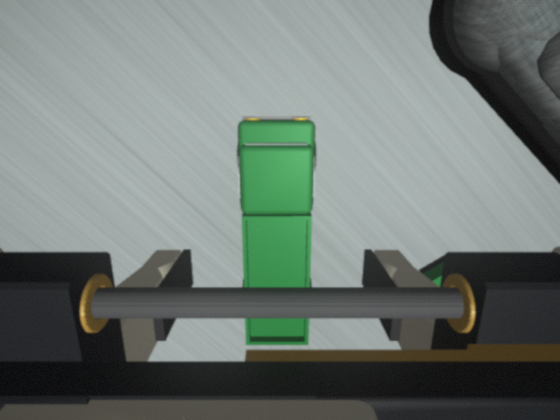

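The truck is centred between the jaws, at column 277. I'll descend and close.

Call:
servo_tool(
  motion=[
    {"offset": [0.03,0,0],"roll": 0,"claw": 1},
    {"offset": [0.02,0.001,0],"roll": 0,"claw": 1},
    {"offset": [0.01,0,0],"roll": 0,"claw": 1},
    {"offset": [0,0,0],"roll": 0,"claw": 1},
  ],
)

```text
clock: 6.05
tool_pos: [0.5332, 0.285, 0.0201]
orientation: [-82.0, 90.0, -126.7]
force: [1.7, 0.1, 1.1]
opening: 0.0876
```

Call:
servo_tool(
  motion=[
    {"offset": [0,0,0],"roll": 0,"claw": -1},
    {"offset": [0,0,0],"roll": 0,"claw": -1},
    {"offset": [0,0,0],"roll": 0,"claw": -1},
    {"offset": [0,0,0],"roll": 0,"claw": -1},
    {"offset": [0,0,0],"roll": 0,"claw": -1},
    {"offset": [0,0,0],"roll": 0,"claw": -1},
  ],
)

```text
clock: 6.8
tool_pos: [0.5332, 0.2851, 0.02]
orientation: [-85.9, 90.0, -130.5]
force: [0.1, -0.1, 0.0]
opening: 0.0331
```

Call:
servo_tool(
  motion=[
    {"offset": [0,0,0],"roll": 0,"claw": -1},
    {"offset": [0,0,0],"roll": 0,"claw": -1},
  ],
)

```text
clock: 7.05
tool_pos: [0.5332, 0.2851, 0.0199]
orientation: [-89.8, 90.0, -134.4]
force: [0.9, -0.9, 0.6]
opening: 0.0133
```

```bash
python3 go.py; python3 - <<'E'
from plant import ctrl
from m import *
s=ctrl.snapshot("wrist"); cv2.imwrite(f"pics/w3.png",s["frame"]); np.savez(f"pics/w3.npz",**s)
E
```

```text
t 7.05 tcp [0.5332 0.2851 0.0199] yaw_y 45.4 tilt [-2.e-04 -2.e-04 -1.e+00] F [ 0.88 -0.9   0.56] open 0.0133 j [ 46.6  23.  -20.1  -0.  -46.8  88.8]
```

View pics/w3.png

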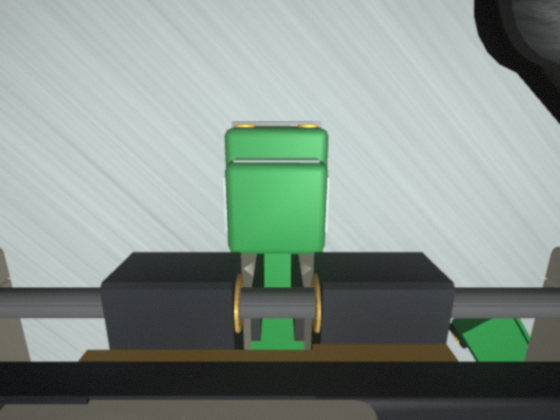

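```bash
python3 - <<'E'
from plant import ctrl
from m import *
for n in ["scene","top"]:
    s=ctrl.snapshot(n); np.savez(f"pics/{n}3.npz",**s)
    u,v=proj(s,[.52,.27,.03]);u,v=int(u),int(v);print(u,v);crop(s,max(u-60,0),max(v-50,0),u+60,v+50,6,f"pics/{n}3.png")
q=load("pics/w3.npz");W=cloud(q)
for v in (180,230,256,265,275,285,330,345):
    print(v,[ (u,*(W[v,u]*1000).round().astype(int) if not np.isnan(W[v,u,0]) else ()) for u in (235,250,277,306,320)])
E
```

```text
File "<stdin>", line 8
    print(v,[ (u,*(W[v,u]*1000).round().astype(int) if not np.isnan(W[v,u,0]) else ()) for u in (235,250,277,306,320)])
                                                    ^^
SyntaxError: invalid syntax
```

```bash
python3 - <<'E'
from plant import ctrl
from m import *
for n in ["scene","top"]:
    s=ctrl.snapshot(n); np.savez(f"pics/{n}3.npz",**s)
    u,v=proj(s,[.52,.27,.03]);u,v=int(u),int(v);print(u,v);crop(s,max(u-60,0),max(v-50,0),u+60,v+50,6,f"pics/{n}3.png")
q=load("pics/w3.npz");W=cloud(q)
for v in (180,230,256,265,275,285,330,345):
    print(v,[ (u,(W[v,u]*1000).round().tolist()) for u in (235,250,277,306,320)])
E
```

```text
373 276
143 216
180 [(235, [554.0, 331.0, 70.0]), (250, [558.0, 327.0, 70.0]), (277, [567.0, 318.0, 69.0]), (306, [576.0, 310.0, 70.0]), (320, [580.0, 305.0, 69.0])]
230 [(235, [537.0, 315.0, 69.0]), (250, [542.0, 311.0, 70.0]), (277, [551.0, 302.0, 70.0]), (306, [560.0, 293.0, 70.0]), (320, [564.0, 288.0, 69.0])]
256 [(235, [553.0, 320.0, 132.0]), (250, [533.0, 302.0, 70.0]), (277, [533.0, 285.0, 44.0]), (306, [551.0, 283.0, 70.0]), (320, [569.0, 304.0, 131.0])]
265 [(235, [553.0, 319.0, 136.0]), (250, [533.0, 301.0, 79.0]), (277, [528.0, 279.0, 39.0]), (306, [551.0, 284.0, 79.0]), (320, [568.0, 304.0, 136.0])]
275 [(235, [553.0, 319.0, 140.0]), (250, [534.0, 301.0, 89.0]), (277, [523.0, 274.0, 37.0]), (306, [550.0, 284.0, 88.0]), (320, [568.0, 305.0, 141.0])]
285 [(235, [551.0, 317.0, 141.0]), (250, [534.0, 300.0, 96.0]), (277, [518.0, 269.0, 37.0]), (306, [550.0, 285.0, 97.0]), (320, [566.0, 302.0, 141.0])]
330 [(235, [544.0, 309.0, 144.0]), (250, [524.0, 290.0, 106.0]), (277, [497.0, 247.0, 37.0]), (306, [541.0, 277.0, 110.0]), (320, [559.0, 295.0, 144.0])]
345 [(235, [nan, nan, nan]), (250, [521.0, 286.0, 108.0]), (277, [489.0, 240.0, 38.0]), (306, [537.0, 273.0, 111.0]), (320, [557.0, 294.0, 147.0])]
```

View pics/scene3.png

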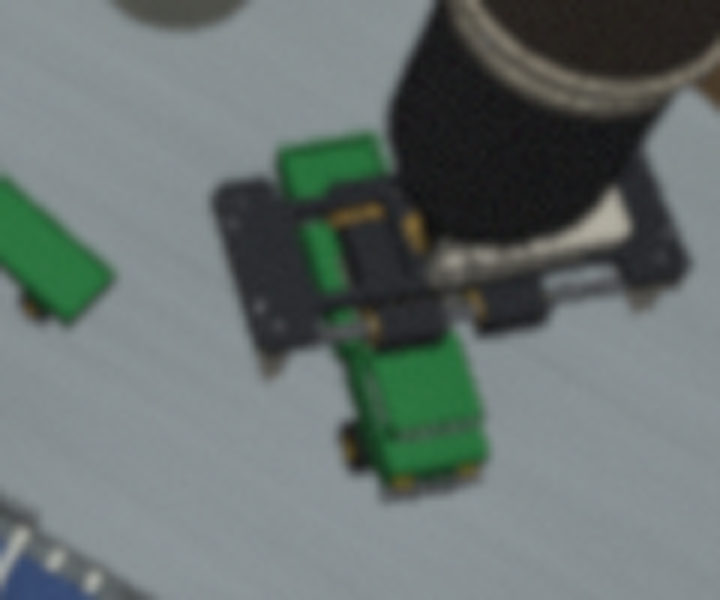

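View pics/top3.png

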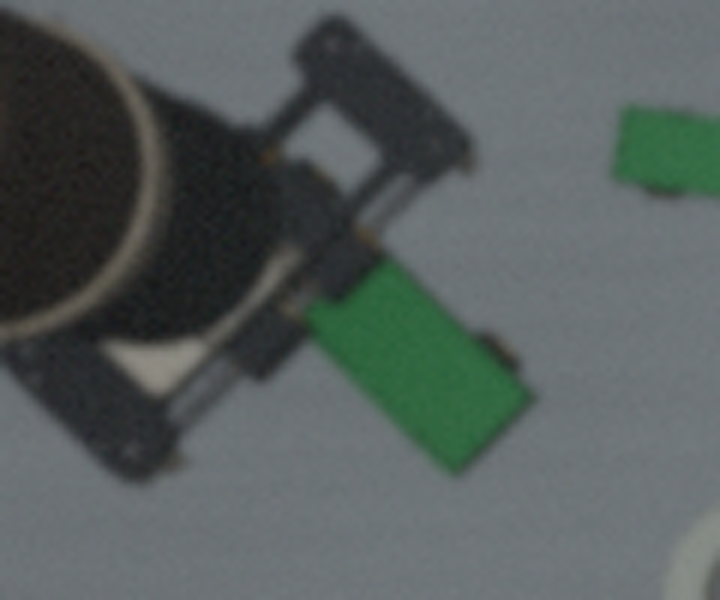

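Call:
servo_tool(
  motion=[
    {"offset": [0,0,0],"roll": 0,"claw": -1},
    {"offset": [0,0,0],"roll": 0,"claw": -1},
  ],
)

```text
clock: 7.45
tool_pos: [0.5332, 0.2851, 0.02]
orientation: [-90.4, 90.0, -135.0]
force: [-0.3, -1.8, 0.2]
opening: 0.0004
```

```bash
python3 go.py; python3 - <<'E'
from plant import ctrl
from m import *
s=ctrl.snapshot("wrist");np.savez(f"pics/w4.npz",**s)
crop(s,200,110,350,380,2.2,"pics/w4.png")
crop(load("pics/w3.npz"),210,240,340,350,6,"pics/w3c.png")
E
```

```text
t 7.45 tcp [0.5332 0.2851 0.02  ] yaw_y 45.4 tilt [-2.e-04 -2.e-04 -1.e+00] F [-0.35 -1.76  0.23] open 0.0004 j [ 46.6  23.  -20.1  -0.  -46.8  88.8]
```

View pics/w4.png

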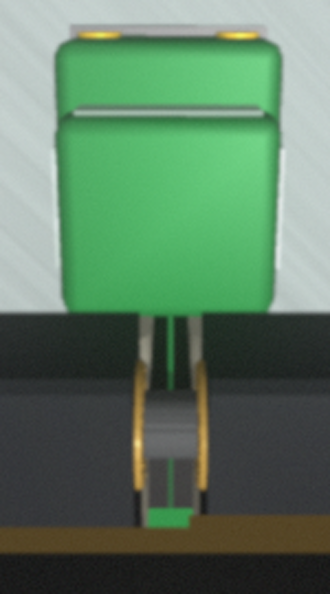

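View pics/w3c.png

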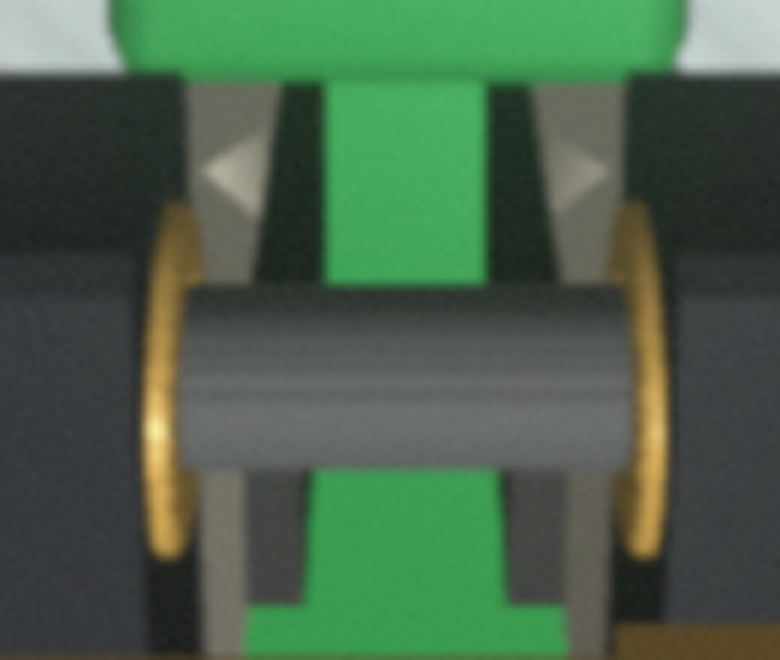

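The fingers closed to 0 without meeting the truck, so the grasp failed. The truck's cab still shows at the same place. I'll lift straight up and look at where the finger tips really are.

Call:
servo_tool(
  motion=[
    {"offset": [-0.01,0,0],"roll": 0,"claw": -1},
    {"offset": [-0.02,0,0],"roll": 0,"claw": -1},
    {"offset": [-0.04,0,0],"roll": 0,"claw": -1},
    {"offset": [0,0,0],"roll": 0,"claw": -1},
  ],
)

```text
clock: 8.0
tool_pos: [0.5356, 0.2871, 0.0944]
orientation: [84.2, 89.6, 39.6]
force: [0.4, -0.2, -0.6]
opening: 0.0005
```

```bash
python3 go.py; python3 - <<'E'
from plant import ctrl
from m import *
s=ctrl.snapshot("wrist");np.savez(f"pics/w5.npz",**s);cv2.imwrite("pics/w5.png",s["frame"])
s=ctrl.snapshot("scene"); np.savez(f"pics/scene5.npz",**s)
crop(s,310,190,440,320,5,f"pics/scene5.png")
print(proj(s,[[.5332,.285,.09],[.5332,.285,.02]]))
E
```

```text
t 8.0 tcp [0.5356 0.2871 0.0944] yaw_y 45.44 tilt [ 0.0057  0.0047 -1.    ] F [ 0.44 -0.24 -0.59] open 0.0005 j [ 46.6  18.4 -15.8   0.1 -55.4  88.8]
[[380.79001685 274.16771606]
 [375.52344382 283.62285251]]
```

View pics/w5.png

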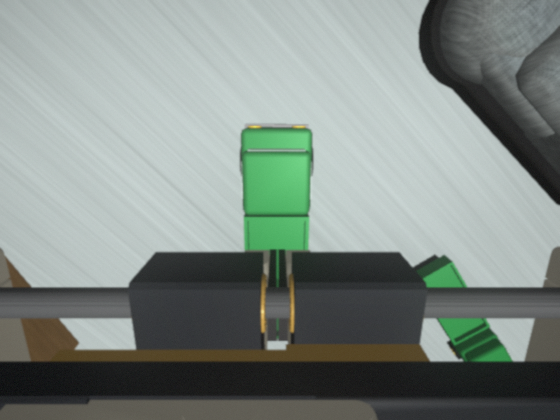

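View pics/scene5.png

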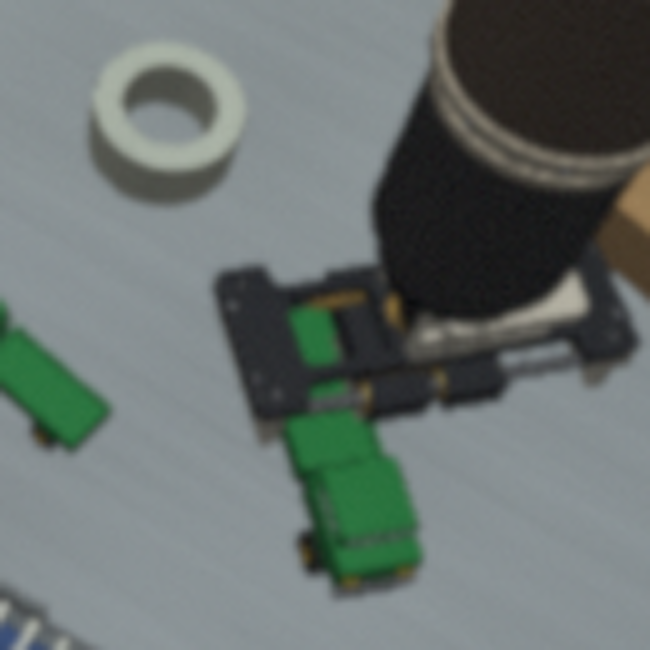

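```bash
python3 - <<'E'
from m import *
from go import *
q=load("pics/w5.npz")
o,R=st();p=o["tool_pos"];print(p)
for dx in(-.08,-.06,-.04,-.02,0,.02): print(dx,[proj(q,p+R@np.array([dx,dy,0])).round(0).tolist() for dy in(-.0095,0,.0095)])
W=cloud(q)
for v in range(240,350,8): print(v,[(u,((W[v,u]-p)@R*1000).round().tolist()) for u in(266,271,284,289)])
crop(q,230,230,330,350,6,"pics/w5c.png")
E
```

```text
[0.53364375 0.28571854 0.09111675]
-0.08 [[275.0, 334.0], [275.0, 314.0], [275.0, 293.0]]
-0.06 [[275.0, 307.0], [275.0, 289.0], [275.0, 270.0]]
-0.04 [[275.0, 286.0], [275.0, 270.0], [275.0, 253.0]]
-0.02 [[276.0, 269.0], [275.0, 254.0], [275.0, 239.0]]
0 [[276.0, 255.0], [276.0, 241.0], [276.0, 227.0]]
0.02 [[276.0, 244.0], [276.0, 231.0], [276.0, 218.0]]
240 [(266, [54.0, -20.0, -8.0]), (271, [52.0, -19.0, -4.0]), (284, [54.0, -20.0, 7.0]), (289, [54.0, -20.0, 11.0])]
248 [(266, [54.0, -27.0, -8.0]), (271, [54.0, -27.0, -4.0]), (284, [53.0, -26.0, 7.0]), (289, [53.0, -26.0, 11.0])]
256 [(266, [-53.0, 13.0, -4.0]), (271, [-50.0, 12.0, -2.0]), (284, [-50.0, 12.0, 4.0]), (289, [-53.0, 13.0, 6.0])]
264 [(266, [-59.0, 12.0, -4.0]), (271, [-59.0, 12.0, -2.0]), (284, [-58.0, 12.0, 4.0]), (289, [-60.0, 12.0, 6.0])]
272 [(266, [-60.0, 9.0, -4.0]), (271, [-65.0, 11.0, -2.0]), (284, [-66.0, 12.0, 4.0]), (289, [-59.0, 8.0, 6.0])]
280 [(266, [-117.0, 35.0, -2.0]), (271, [-73.0, 12.0, -2.0]), (284, [-74.0, 12.0, 4.0]), (289, [-116.0, 34.0, 4.0])]
288 [(266, [-119.0, 33.0, -2.0]), (271, [-119.0,
[... 186 characters left out ...]
])]
304 [(266, [-124.0, 31.0, -2.0]), (271, [-124.0, 31.0, -1.0]), (284, [-124.0, 32.0, 3.0]), (289, [-124.0, 31.0, 4.0])]
312 [(266, [-125.0, 30.0, -2.0]), (271, [-124.0, 29.0, -1.0]), (284, [-124.0, 29.0, 3.0]), (289, [-124.0, 29.0, 4.0])]
320 [(266, [-119.0, 24.0, -2.0]), (271, [-86.0, 2.0, -1.0]), (284, [-87.0, 2.0, 4.0]), (289, [-120.0, 24.0, 4.0])]
328 [(266, [-98.0, 6.0, -3.0]), (271, [-86.0, -2.0, -1.0]), (284, [-86.0, -2.0, 4.0]), (289, [-98.0, 6.0, 5.0])]
336 [(266, [-99.0, 4.0, -3.0]), (271, [-86.0, -6.0, -1.0]), (284, [-86.0, -6.0, 4.0]), (289, [-97.0, 3.0, 5.0])]
344 [(266, [-100.0, 1.0, -3.0]), (271, [91.0, -146.0, -5.0]), (284, [91.0, -146.0, 8.0]), (289, [-129.0, 24.0, 4.0])]
```

View pics/w5c.png

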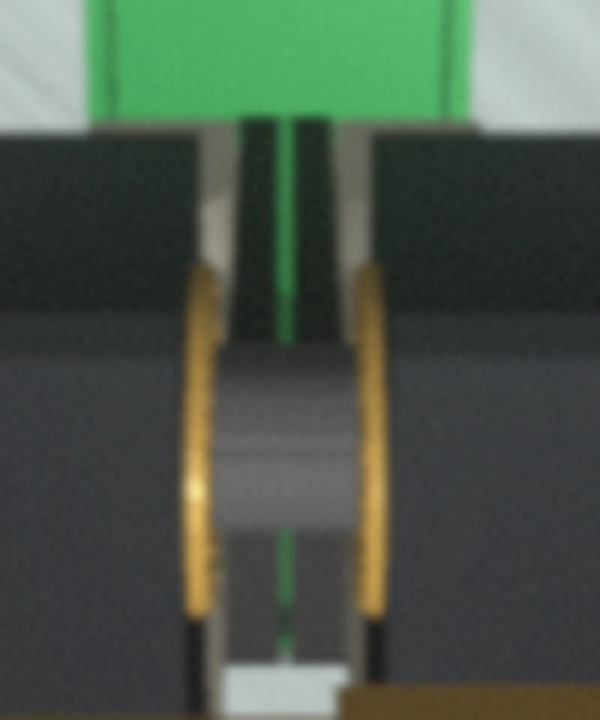

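The wrist depth shows the visible finger tips about 46 mm short of the reported TCP: at tool x ≈ -48, with the body at -112 where the description gives -66. So the tips passed over the 45 mm bed and the truck was not moved. I'll check this offset with a gentle descent around the truck. First, open the fingers.

Call:
servo_tool(
  motion=[
    {"offset": [0,-0.005,0],"roll": 0,"claw": 1},
    {"offset": [0,0,0],"roll": 0,"claw": 1},
    {"offset": [0,0,0],"roll": 0,"claw": 1},
    {"offset": [0,0,0],"roll": 0,"claw": 1},
    {"offset": [0,0,0],"roll": 0,"claw": 1},
    {"offset": [0,0,0],"roll": 0,"claw": 1},
    {"offset": [0.02,0,0],"roll": 0,"claw": 1},
    {"offset": [0.02,0,0],"roll": 0,"claw": 1},
    {"offset": [0.02,0,0],"roll": 0,"claw": 1},
    {"offset": [0.015,0,0],"roll": 0,"claw": 1},
    {"offset": [0.01,0,0],"roll": 0,"claw": 1},
    {"offset": [0,0,0],"roll": 0,"claw": 1},
  ],
)

```text
clock: 9.6
tool_pos: [0.5296, 0.2814, 0.0044]
orientation: [-88.8, 89.9, -133.4]
force: [-0.2, 0.6, 0.3]
opening: 0.0874
```

```bash
python3 go.py; python3 - <<'E'
from plant import ctrl
from m import *
s=ctrl.snapshot("wrist");np.savez(f"pics/w6.npz",**s);cv2.imwrite("pics/w6.png",s["frame"])
s=ctrl.snapshot("scene"); np.savez(f"pics/scene6.npz",**s)
crop(s,310,190,440,320,5,f"pics/scene6.png")
E
```

```text
t 9.6 tcp [0.5296 0.2814 0.0044] yaw_y 45.4 tilt [-8.e-04 -8.e-04 -1.e+00] F [-0.21  0.57  0.33] open 0.0874 j [ 46.6  23.8 -21.5   0.  -44.7  88.8]
```

View pics/w6.png

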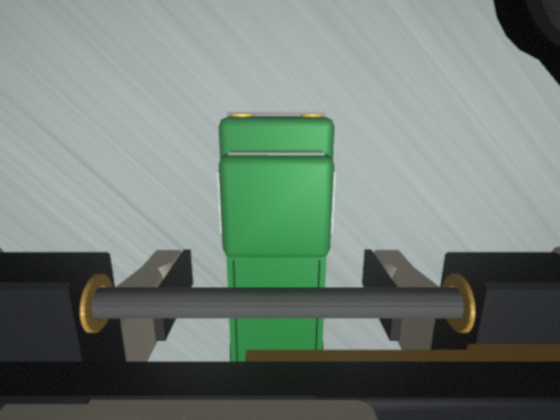

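View pics/scene6.png

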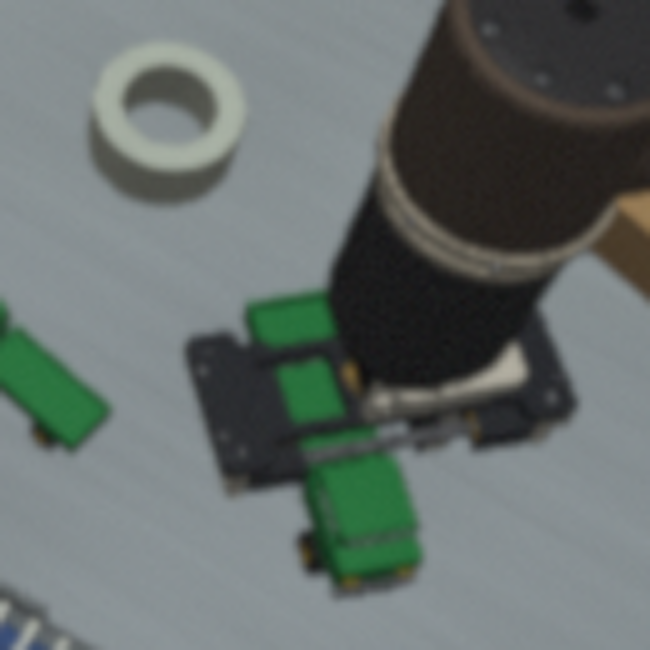

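Call:
servo_tool(
  motion=[
    {"offset": [0.01,0,0],"roll": 0,"claw": 1},
    {"offset": [0.008,0,0],"roll": 0,"claw": 1},
    {"offset": [0.005,0,0],"roll": 0,"claw": 1},
    {"offset": [0,0,0],"roll": 0,"claw": 1},
  ],
)

```text
clock: 10.2
tool_pos: [0.5295, 0.2813, -0.0186]
orientation: [-90.2, 89.9, -134.8]
force: [0.3, -0.7, 0.5]
opening: 0.0878
```

Call:
servo_tool(
  motion=[
    {"offset": [0.004,0,0],"roll": 0,"claw": 1},
    {"offset": [0.003,0,0],"roll": 0,"claw": 1},
    {"offset": [0.003,0,0],"roll": 0,"claw": 1},
    {"offset": [0,0,0],"roll": 0,"claw": 1},
  ],
)

```text
clock: 10.7
tool_pos: [0.5297, 0.2815, -0.0283]
orientation: [-92.3, 90.0, -136.9]
force: [0.8, -0.1, 0.4]
opening: 0.0873
```

```bash
python3 go.py; python3 - <<'E'
from plant import ctrl
from m import *
from go import st
s=ctrl.snapshot("wrist");np.savez(f"pics/w7.npz",**s);crop(s,100,90,460,370,2.2,"pics/w7.png")
W=cloud(s)
o,R=st();p=o["tool_pos"]
for v in (246,250,254,258,262,270): print(v,[(u,(W[v,u]*1000).round().tolist(),((W[v,u]-p)@R*1000).round().tolist()) for u in(150,183,188,370,375)])
E
```

```text
t 10.7 tcp [ 0.5297  0.2815 -0.0283] yaw_y 45.4 tilt [-3.e-04 -3.e-04 -1.e+00] F [ 0.75 -0.06  0.39] open 0.0873 j [ 46.6  26.3 -23.   -0.  -40.7  88.8]
246 [(150, [487.0, 334.0, 0.0], [-28.0, 7.0, -67.0]), (183, [499.0, 322.0, -0.0], [-28.0, 7.0, -50.0]), (188, [502.0, 320.0, 0.0], [-28.0, 7.0, -47.0]), (370, [570.0, 252.0, -0.0], [-28.0, 7.0, 50.0]), (375, [572.0, 250.0, 1.0], [-29.0, 8.0, 52.0])]
250 [(150, [485.0, 332.0, -1.0], [-27.0, 5.0, -68.0]), (183, [503.0, 321.0, 10.0], [-38.0, 9.0, -47.0]), (188, [505.0, 319.0, 10.0], [-38.0, 9.0, -44.0]), (370, [570.0, 255.0, 10.0], [-38.0, 9.0, 47.0]), (375, [572.0, 255.0, 14.0], [-42.0, 11.0, 48.0])]
254 [(150, [483.0, 331.0, -1.0], [-27.0, 2.0, -68.0]), (183, [505.0, 320.0, 16.0], [-44.0, 10.0, -45.0]), (188, [505.0, 318.0, 13.0], [-42.0, 9.0, -43.0]), (370, [569.0, 256.0, 16.0], [-44.0, 10.0, 46.0]), (375, [571.0, 254.0, 15.0], [-43.0, 9.0, 48.0])]
258 [(150, [495.0, 330.0, 22.0], [-50.0, 11.0, -59.0]), (183, [505.0, 319.0, 21.0], [-49.0, 10.0, -44.0]), (188, [504.0, 317.0, 14.0], [-43.0, 7.0, -43.0]), (370, [568.0, 257.0, 20.0], [-48.0, 9.0, 45.0]), (375, [570.0, 255.0, 20.0], [-48.0, 9.0, 47.0])]
262 [(150, [497.0, 329.0, 28.0], [-56.0, 11.0, -56.0]), (183, [505.0, 318.0, 23.0], [-51.0, 9.0, -43.0]), (188, [502.0, 316.0, 15.0], [-43.0, 5.0, -43.0]), (370, [567.0, 256.0, 20.0], [-48.0, 7.0, 45.0]), (375, [569.0, 256.0, 25.0], [-53.0, 10.0, 46.0])]
270 [(150, [499.0, 327.0, 36.0], [-64.0, 11.0, -54.0]), (183, [503.0, 316.0, 24.0], [-52.0, 5.0, -43.0]), (188, [500.0, 313.0, 17.0], [-45.0, 2.0, -43.0]), (370, [564.0, 253.0, 21.0], [-49.0, 4.0, 45.0]), (375, [567.0, 256.0, 29.0], [-57.0, 8.0, 44.0])]
```

View pics/w7.png

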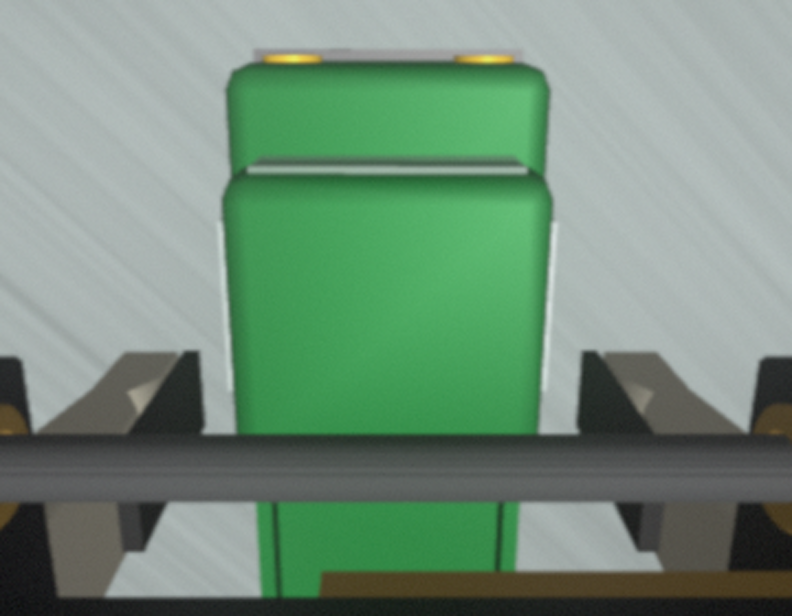

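The fingers now straddle the bed with their tips about 12 mm over the counter, so the true tip is about 42 mm behind the reported TCP. I'll raise 3 mm and close.

Call:
servo_tool(
  motion=[
    {"offset": [-0.003,0,0],"roll": 0,"claw": -1},
    {"offset": [0,0,0],"roll": 0,"claw": -1},
    {"offset": [0,0,0],"roll": 0,"claw": -1},
    {"offset": [0,0,0],"roll": 0,"claw": -1},
    {"offset": [0,0,0],"roll": 0,"claw": -1},
    {"offset": [0,0,0],"roll": 0,"claw": -1},
    {"offset": [0,0,0],"roll": 0,"claw": -1},
    {"offset": [0,0,0],"roll": 0,"claw": -1},
  ],
)

```text
clock: 11.75
tool_pos: [0.5298, 0.2816, -0.025]
orientation: [-94.8, 90.0, -139.4]
force: [-0.7, 0.5, 0.4]
opening: 0.0497
```

Gripped: the opening is 49.7 mm, matching the 50 mm bed. Now lift.

Call:
servo_tool(
  motion=[
    {"offset": [-0.01,0,0],"roll": 0,"claw": -1},
    {"offset": [-0.015,0,0],"roll": 0,"claw": -1},
    {"offset": [-0.025,0,0],"roll": 0,"claw": -1},
    {"offset": [-0.035,0,0],"roll": 0,"claw": -1},
    {"offset": [-0.035,0,0],"roll": 0,"claw": -1},
    {"offset": [-0.035,0,0],"roll": 0,"claw": -1},
    {"offset": [-0.035,0,0],"roll": 0,"claw": -1},
    {"offset": [-0.03,0,0],"roll": 0,"claw": -1},
    {"offset": [0,0,0],"roll": 0,"claw": -1},
  ],
)

```text
clock: 12.88
tool_pos: [0.5309, 0.2825, 0.1987]
orientation: [86.8, 89.7, 42.2]
force: [0.1, 0.0, -4.3]
opening: 0.0499
```

```bash
python3 go.py; python3 - <<'E'
from plant import ctrl
from m import *
from go import st
s=ctrl.snapshot("wrist");np.savez(f"pics/w8.npz",**s);cv2.imwrite("pics/w8.png",s["frame"])
t=ctrl.snapshot("top");np.savez(f"pics/top8.npz",**t)
W=cloud(s)
o,R=st();p=o["tool_pos"]
m=mask(s,(45,90,30),(80,255,255),200,350)>0
Q=(W-p)@R
for v in range(90,340,20):
    xs=np.nonzero(m[v])[0]
    if len(xs)>20: a,b,c=Q[v,xs[2]],Q[v,xs[len(xs)//2]],Q[v,xs[-3]];print(v,xs.min(),xs.max(),(a*1000).round(),(b*1000).round(),(c*1000).round())
# base in top again
m=mask(t,(100,120,50),(125,255,255),200,400)
print(rect(t,m,0.012)[0])
E
```

```text
t 12.88 tcp [0.5309 0.2825 0.1987] yaw_y 45.4 tilt [ 0.0044  0.004  -1.    ] F [ 0.09  0.02 -4.31] open 0.0499 j [ 46.6  13.1  -8.5   0.  -68.   88.8]
130 207 347 [-82.  72. -22.] [-83.  72.   1.] [-83.  72.  24.]
150 208 347 [-81.  65. -22.] [-83.  65.   1.] [-82.  65.  24.]
170 209 345 [-97.  60. -19.] [-97.  60.   1.] [-96.  60.  21.]
190 206 348 [-98.  54. -20.] [-99.  55.   1.] [-98.  54.  22.]
210 208 347 [-98.  48. -20.] [-99.  48.   1.] [-98.  48.  22.]
230 209 346 [-98.  41. -20.] [-99.  42.   1.] [-97.  41.  23.]
250 210 345 [-98.  34. -20.] [-99.  35.   1.] [-97.  34.  22.]
270 211 344 [-98.  27. -20.] [-98.  28.   1.] [-98.  28.  22.]
330 220 334 [-74. -13. -23.] [-67. -17.   1.] [-74. -13.  25.]
((608.5952758789062, -111.0095443725586), (147.14358520507812, 227.00852966308594), 83.38668823242188)
```

View pics/w8.png

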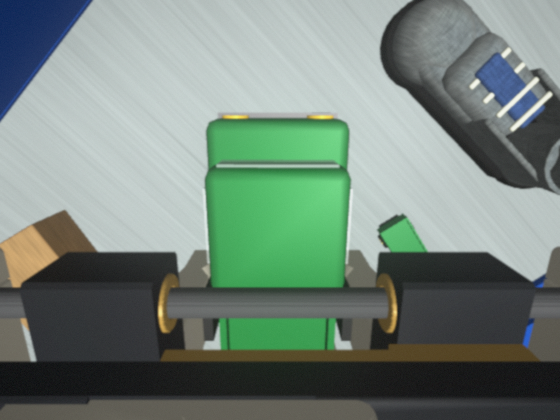

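```bash
python3 go.py 0.628,-0.111,0.2
```

```text
t 12.97 tcp [0.5292 0.2814 0.1949] yaw_y 45.38 tilt [-4.e-04  6.e-04 -1.e+00] F [-0.81 -0.15 -4.43] open 0.0494 j [ 46.6  13.3  -8.8  -0.  -67.9  88.8]
(0.628, -0.111, 0.2) tool shift [-0.0053 -0.21    0.3459] rows 6 [-0.0009 -0.035   0.0577]
```

Now the carry: 9 rows of translation, with ramps to keep it gentle, then the roll.

Call:
servo_tool(
  motion=[
    {"offset": [-0.005,-0.011,0.018],"roll": 0,"claw": -1},
    {"offset": [0,-0.021,0.035],"roll": 0,"claw": -1},
    {"offset": [0,-0.029,0.048],"roll": 0,"claw": -1},
    {"offset": [0,-0.029,0.048],"roll": 0,"claw": -1},
    {"offset": [0,-0.029,0.048],"roll": 0,"claw": -1},
    {"offset": [0,-0.029,0.048],"roll": 0,"claw": -1},
    {"offset": [0,-0.029,0.048],"roll": 0,"claw": -1},
    {"offset": [0,-0.021,0.035],"roll": 0,"claw": -1},
    {"offset": [0,-0.012,0.018],"roll": 0,"claw": -1},
  ],
)

```text
clock: 14.1
tool_pos: [0.6279, -0.1138, 0.1986]
orientation: [-129.9, 89.8, -174.6]
force: [0.7, -1.0, -4.1]
opening: 0.0498
```

Call:
servo_tool(
  motion=[
    {"offset": [0,0,0],"roll": 6,"claw": -1},
    {"offset": [0,0,0],"roll": 10,"claw": -1},
    {"offset": [0,0,0],"roll": 10,"claw": -1},
    {"offset": [0,0,0],"roll": 10,"claw": -1},
    {"offset": [0,0,0],"roll": 10,"claw": -1},
    {"offset": [0,0,0],"roll": 6,"claw": -1},
    {"offset": [0,0,0],"roll": 0,"claw": -1},
  ],
)

```text
clock: 14.98
tool_pos: [0.6281, -0.1108, 0.1994]
orientation: [-84.7, 89.9, 178.7]
force: [-0.3, 0.3, -3.1]
opening: 0.0497
```

```bash
python3 go.py 0.628,-0.111,0.2; python3 - <<'E'
from plant import ctrl
from m import *
for n in ("wrist","scene","top"):
    s=ctrl.snapshot(n);np.savez(f"pics/{n}9.npz",**s);cv2.imwrite(f"pics/{n}9.png",s["frame"])
crop(s,210,120,350,250,5,"pics/top9.png")
crop(load("pics/scene9.npz"),170,150,330,290,4.5,"pics/scene9.png")
E
```

```text
t 14.97 tcp [ 0.6281 -0.1108  0.1994] yaw_y -6.54 tilt [-0.0013  0.     -1.    ] F [-0.31  0.34 -3.14] open 0.0497 j [  7.5  16.8  -3.4  -0.  -69.9  76. ]
(0.628, -0.111, 0.2) tool shift [-0.0006 -0.0001  0.0002] rows 1 [-0.0006 -0.0001  0.0002]
```

View pics/wrist9.png

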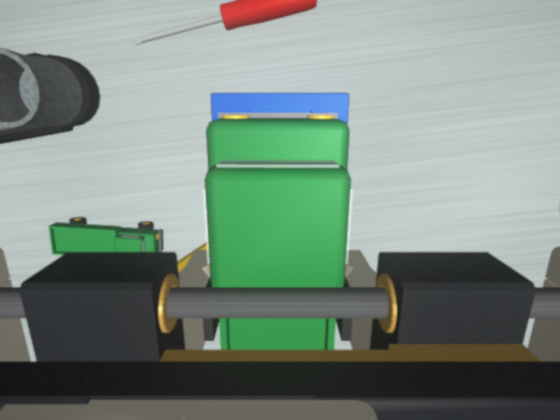

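View pics/scene9.png

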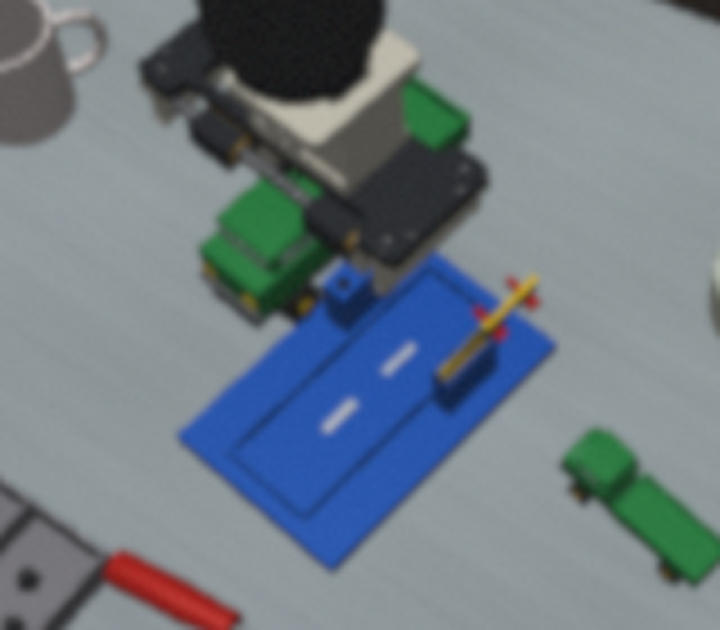

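```bash
python3 - <<'E'
from m import *
q=load("pics/wrist9.npz")
m=mask(q,(100,120,80),(125,255,255),190,370);m[140:]=0
ys,xs=np.nonzero(m);print(ys.min(),ys.max(),xs.min(),xs.max())
top=[(u,ys[xs==u].min()-.5) for u in range(220,345,5)]
P=ray(q,top,.012)[:,:2];l=np.polyfit(P[:,1],P[:,0],1);print("edge dir yaw",np.degrees(np.arctan(-l[0])))
r=[v for v in range(97,112)]
E=[];
for v in r:
    x=xs[ys==v];E.append([*ray(q,[[x.min()-.5,v]],.012)[0,:2],*ray(q,[[x.max()+.5,v]],.012)[0,:2]])
E=np.array(E);print(E[0].round(4),E[-1].round(4))
mid=(E[:,:2]+E[:,2:]).mean(0)/2
print("width",np.linalg.norm(E[:,:2]-E[:,2:],axis=1).mean()*np.cos(0), mid)
# base center: project
b=np.radians(-6.6);ax=np.array([np.cos(b),np.sin(b)]);ay=np.array([-ax[1],ax[0]])
ex=(P@ax).max() if 0 else np.median(P@ax);cy=np.median(np.r_[E[:,:2]@ay,E[:,2:]@ay]) 
L=np.median(E[:,:2]@ay);Rr=np.median(E[:,2:]@ay);print("L,R",L,Rr,"ctr y",(L+Rr)/2,"w",L-Rr,"edge x",ex)
c=(ex-.115)*ax+(L+Rr)/2*ay;print("base centre",c)
W=cloud(q);k=W[250:275,270:290].reshape(-1,3)
g=mask(q,(45,90,30),(80,255,255),190,370)
for v in (140,200,230,250):
    u=np.nonzero(g[v])[0];print(v,"truck mid y",np.mean([W[v,u[2]]@np.r_[ay,0],W[v,u[-3]]@np.r_[ay,0]]))
E
```

```text
93 122 211 348
edge dir yaw -6.571847096330512
[ 0.7271 -0.0505  0.7101 -0.1979] [ 0.7127 -0.0491  0.6958 -0.1961]
width 0.1479069295418044 [ 0.71147855 -0.12329509]
L,R 0.0331434321200655 -0.11461509378899482 ctr y -0.04073583083446466 w 0.1477585259090603 edge x 0.7316956114396865
base centre [ 0.60792656 -0.1113471 ]
140 truck mid y -0.03833461259837266
200 truck mid y -0.03841689179111138
230 truck mid y -0.03861505349362503
250 truck mid y -0.03846934366432485
```

Call:
servo_tool(
  motion=[
    {"offset": [0.02,-0.001,0.002],"roll": 0,"claw": -1},
    {"offset": [0.035,0,0],"roll": 0,"claw": -1},
    {"offset": [0.04,0,0],"roll": 0,"claw": -1},
    {"offset": [0.03,0,0],"roll": 0,"claw": -1},
    {"offset": [0.02,0,0],"roll": 0,"claw": -1},
    {"offset": [0,0,0],"roll": 0,"claw": -1},
  ],
)

```text
clock: 15.88
tool_pos: [0.6261, -0.1128, 0.0533]
orientation: [-79.4, 89.8, -175.9]
force: [-0.2, -1.0, -3.4]
opening: 0.05
```

Call:
servo_tool(
  motion=[
    {"offset": [0.02,0,0],"roll": 0,"claw": -1},
    {"offset": [0.01,0,0],"roll": 0,"claw": -1},
    {"offset": [0,0,0],"roll": 0,"claw": -1},
  ],
)

```text
clock: 16.25
tool_pos: [0.628, -0.1127, 0.0253]
orientation: [74.2, 90.0, -22.3]
force: [0.1, 1.0, -3.3]
opening: 0.0498
```

```bash
python3 go.py 0.628,-0.111,0.2; python3 - <<'E'
from plant import ctrl
from m import *
for n in ("wrist","scene","top"):
    s=ctrl.snapshot(n);np.savez(f"pics/{n}10.npz",**s);cv2.imwrite(f"pics/{n}10.png",s["frame"])
crop(s,210,120,350,250,5,"pics/top10.png")
crop(load("pics/scene10.npz"),190,170,320,290,5,"pics/scene10.png")
E
```

```text
t 16.25 tcp [ 0.628  -0.1127  0.0253] yaw_y -6.57 tilt [ 4.e-04 -2.e-04 -1.e+00] F [ 0.09  0.96 -3.29] open 0.0498 j [  7.3  25.3 -15.4   0.  -49.3  76.1]
(0.628, -0.111, 0.2) tool shift [-1.747e-01 -1.000e-04 -1.700e-03] rows 3 [-0.0582 -0.     -0.0006]
```

View pics/wrist10.png

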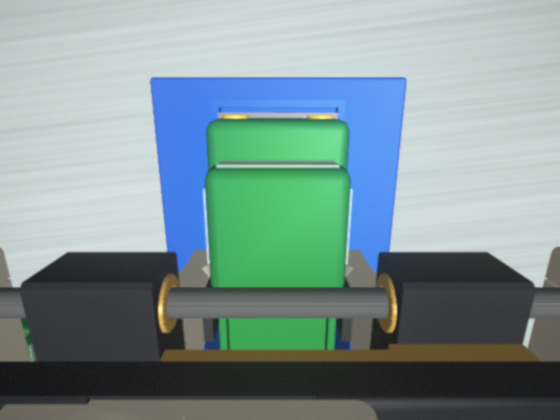

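View pics/scene10.png

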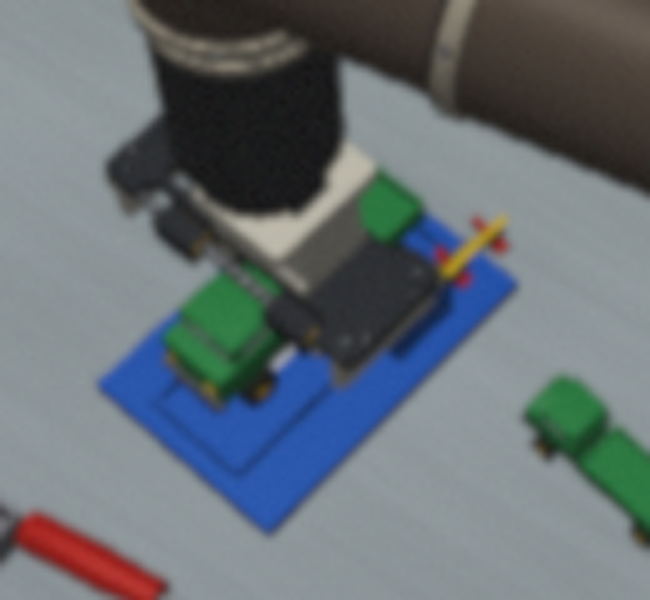

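View pics/top10.png

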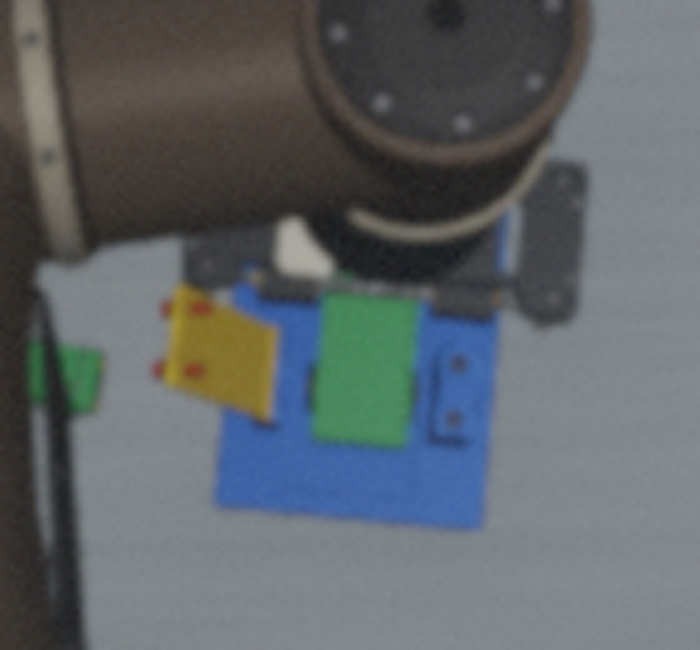

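```bash
python3 - <<'E'
from m import *
q=load("pics/wrist10.npz")
m=mask(q,(100,120,80),(125,255,255),100,450)
b=np.radians(-6.6);ax=np.array([np.cos(b),np.sin(b)]);ay=np.array([-ax[1],ax[0]])
W=cloud(q);g=mask(q,(45,90,30),(80,255,255),190,370)
for v in (85,100,130,160,200,240):
    x=np.nonzero(m[v])[0];P=ray(q,[[x.min()-.5,v],[x.max()+.5,v]],.012)[:,:2]
    print(v,"base L,R",P@ay,"mid",(P@ay).mean(),"x",(P@ax).mean())
for v in (140,200,230,250):
    u=np.nonzero(g[v])[0];print(v,"truck mid y",np.mean([W[v,u[2]]@np.r_[ay,0],W[v,u[-3]]@np.r_[ay,0]]), W[v,278])
v=np.nonzero(m[:,280])[0].min();print("edge x",ray(q,[[280,v-.5]],.012)[0,:2]@ax-.115)
v=np.nonzero(g[:,278])[0].min();zt=W[v+3,278,2];print("nose",v,zt,ray(q,[[278,v-.5]],zt)[0,:2]@ax-.086)
E
```

```text
85 base L,R [ 0.03326435 -0.11481493] mid -0.040775290922919434 x 0.7281568010322881
100 base L,R [ 0.03296545 -0.11452791] mid -0.04078123379800988 x 0.7198770460124662
130 base L,R [ 0.03294788 -0.11453467] mid -0.040793396547846514 x 0.7027110910598581
160 base L,R [ 0.03292944 -0.11454177] mid -0.040806168061873295 x 0.6846859537082653
200 base L,R [ 0.03290336 -0.11455181] mid -0.04082422543583568 x 0.6592005924019814
240 base L,R [ 0.03287542 -0.11456256] mid -0.040843574046448644 x 0.631892837700551
140 truck mid y -0.04040022529390985 [ 0.69469789 -0.12124915  0.10360727]
200 truck mid y -0.0403030022413489 [ 0.67832585 -0.11932716  0.12127597]
230 truck mid y -0.040267830454864456 [ 0.66861272 -0.11821107  0.12092583]
250 truck mid y -0.040403940103800356 [ 0.66173825 -0.1174215   0.12052325]
edge x 0.6172238800768941
nose 119 0.10281568810545318 0.6250684880972942
```

Truck and base agree laterally within 0.5 mm, and the truck sits about +7 mm along x. That offset is deliberate, to keep the gripper body clear of the strap. Lower it gently.

Call:
servo_tool(
  motion=[
    {"offset": [0.01,-0.001,0],"roll": 0,"claw": -1},
    {"offset": [0.01,0,0],"roll": 0,"claw": -1},
    {"offset": [0.008,0,0],"roll": 0,"claw": -1},
    {"offset": [0,0,0],"roll": 0,"claw": -1},
  ],
)

```text
clock: 16.9
tool_pos: [0.6277, -0.1125, -0.0039]
orientation: [95.2, 89.9, -1.4]
force: [7.7, -0.9, -5.2]
opening: 0.0498
```

Call:
servo_tool(
  motion=[
    {"offset": [0.004,0,0],"roll": 0,"claw": -1},
    {"offset": [0.003,0,0],"roll": 0,"claw": -1},
    {"offset": [0,0,0],"roll": 0,"claw": -1},
  ],
)

```text
clock: 17.27
tool_pos: [0.6279, -0.1125, -0.0104]
orientation: [97.7, 89.9, 1.1]
force: [6.6, -0.5, -4.0]
opening: 0.0496
```

There's a 7 N push along +x: the body's side is touching the strap's edge. I'll shift 1 mm back toward +x and look.

Call:
servo_tool(
  motion=[
    {"offset": [0,0.0015,0],"roll": 0,"claw": -1},
    {"offset": [0,0,0],"roll": 0,"claw": -1},
  ],
)

```text
clock: 17.52
tool_pos: [0.6276, -0.1128, -0.0106]
orientation: [-80.8, 89.9, -177.4]
force: [2.8, -0.8, -4.1]
opening: 0.0499
```

```bash
python3 go.py; python3 - <<'E'
from plant import ctrl
from m import *
for n in ("wrist","scene","top"):
    s=ctrl.snapshot(n);np.savez(f"pics/{n}11.npz",**s);cv2.imwrite(f"pics/{n}11.png",s["frame"])
crop(s,220,150,330,240,7,"pics/top11.png")
crop(load("pics/scene11.npz"),190,170,320,290,5,"pics/scene11.png")
E
```

```text
t 17.52 tcp [ 0.6276 -0.1128 -0.0106] yaw_y -6.6 tilt [-0.001 -0.    -1.   ] F [ 2.81 -0.81 -4.08] open 0.0499 j [  7.3  27.7 -17.1  -0.  -45.2  76.1]
```

View pics/wrist11.png

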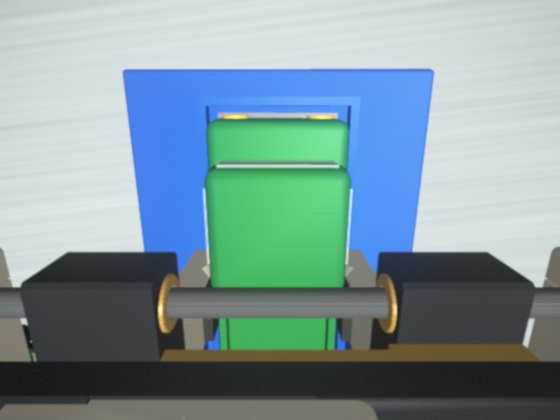

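View pics/top11.png

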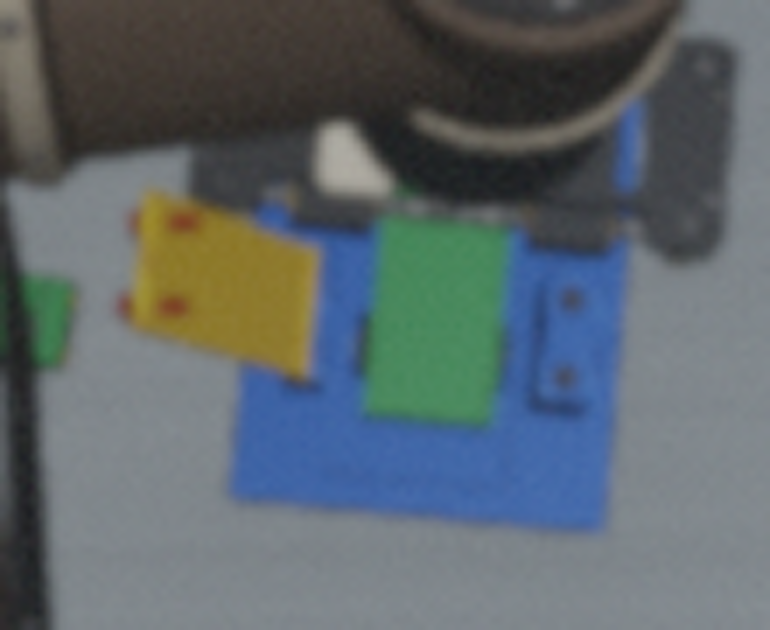

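View pics/scene11.png

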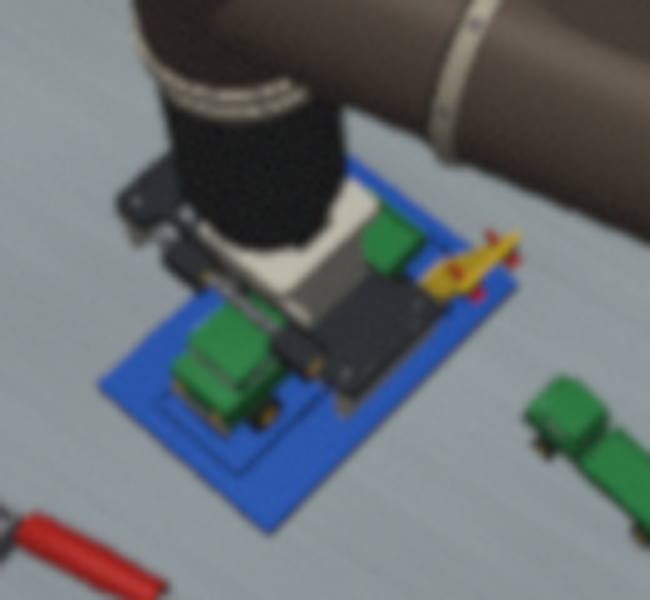

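The truck lies inside the curb lines (columns 208 and 351), and the strap has been nudged further open, which does no harm. I'll lower the last 3 mm.

Call:
servo_tool(
  motion=[
    {"offset": [0.001,0.001,0],"roll": 0,"claw": -1},
    {"offset": [0.001,0,0],"roll": 0,"claw": -1},
    {"offset": [0.001,0,0],"roll": 0,"claw": -1},
    {"offset": [0,0,0],"roll": 0,"claw": -1},
  ],
)

```text
clock: 18.18
tool_pos: [0.6288, -0.1129, -0.0129]
orientation: [-75.0, 90.0, -171.6]
force: [-0.4, 1.0, -2.1]
opening: 0.0496
```

Call:
servo_tool(
  motion=[
    {"offset": [0.001,0,0],"roll": 0,"claw": -1},
    {"offset": [0,0,0],"roll": 0,"claw": -1},
  ],
)

```text
clock: 18.42
tool_pos: [0.6289, -0.1129, -0.013]
orientation: [50.2, 90.0, -46.4]
force: [-3.9, 1.4, 6.4]
opening: 0.0492
```

Seated: the force has gone from -3.5 N to +6.4 N. Open now.

Call:
servo_tool(
  motion=[
    {"offset": [-0.001,0,0],"roll": 0,"claw": 0},
    {"offset": [0,0,0],"roll": 0,"claw": 0.3},
    {"offset": [0,0,0],"roll": 0,"claw": 0.6},
    {"offset": [0,0,0],"roll": 0,"claw": 0.6},
    {"offset": [0,0,0],"roll": 0,"claw": 0.6},
  ],
)

```text
clock: 19.05
tool_pos: [0.6291, -0.1129, -0.013]
orientation: [83.3, 90.0, -13.3]
force: [-0.3, -0.2, -0.3]
opening: 0.0693
```

```bash
python3 go.py; python3 - <<'E'
from plant import ctrl
from m import *
for n in ("wrist",):
    s=ctrl.snapshot(n);np.savez(f"pics/{n}12.npz",**s);cv2.imwrite(f"pics/{n}12.png",s["frame"])
E
```

```text
t 19.05 tcp [ 0.6291 -0.1129 -0.013 ] yaw_y -6.59 tilt [ 2.e-04 -0.e+00 -1.e+00] F [-0.28 -0.25 -0.28] open 0.0693 j [  7.3  28.  -17.1   0.  -45.   76.1]
```

View pics/wrist12.png

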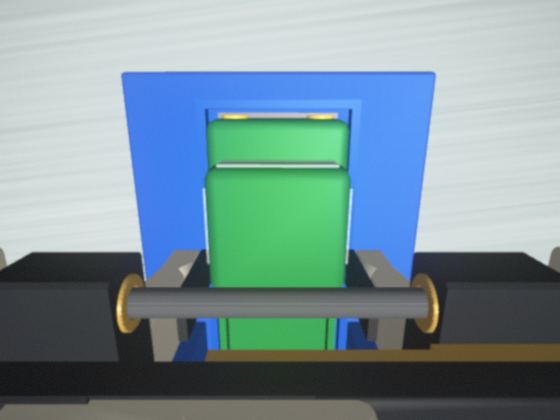

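Released; the truck sits inside the curbs. Rise straight up, shutting the fingers once clear.

Call:
servo_tool(
  motion=[
    {"offset": [-0.02,0,0],"roll": 0,"claw": 0.6},
    {"offset": [-0.04,0,0],"roll": 0,"claw": 0.6},
    {"offset": [-0.05,0,0],"roll": 0,"claw": 0.6},
    {"offset": [-0.05,0,0],"roll": 0,"claw": -1},
    {"offset": [-0.05,0.02,0],"roll": 0,"claw": -1},
    {"offset": [0,0.05,0],"roll": 0,"claw": -1},
    {"offset": [0,0.05,0],"roll": 0,"claw": -1},
    {"offset": [0,0,0],"roll": 0,"claw": -1},
  ],
)

```text
clock: 20.1
tool_pos: [0.7499, -0.1269, 0.1938]
orientation: [-82.6, 89.8, -179.3]
force: [0.6, 0.9, -0.8]
opening: 0.0252
```

```bash
python3 go.py; python3 - <<'E'
from plant import ctrl
from m import *
for n in ("wrist","scene","top"):
    s=ctrl.snapshot(n);np.savez(f"pics/{n}13.npz",**s);cv2.imwrite(f"pics/{n}13.png",s["frame"])
crop(s,220,120,330,240,6.5,"pics/top13.png")
crop(load("pics/scene13.npz"),190,170,320,290,5,"pics/scene13.png")
W=cloud(s);b=np.radians(-6.6);R=np.array([[np.cos(b),-np.sin(b)],[np.sin(b),np.cos(b)]])
for n in ("top","scene"):
    q=load(f"pics/{n}13.npz");W=cloud(q)
    m=mask(q,(18,120,80),(32,255,255),220,310);
    N,l,stt,c=cv2.connectedComponentsWithStats(m);i=1+np.argmax(stt[1:,4]);p=W[l==i];p=p[~np.isnan(p[:,0])]
    xy=(p[:,:2]-[.6085,-.111])@R
    d=np.c_[xy[:,1],p[:,2]]*1000;L=cv2.fitLine(d.astype(np.float32),cv2.DIST_HUBER,0,.01,.01).ravel()
    print(n,len(p),"x",np.percentile(xy[:,0],[2,98])*1000,"y/z",np.percentile(d,[2,98],axis=0).round().tolist(),"dir",L, "ang",np.arctan2(abs(L[1]),-L[0]*np.sign(-L[1])*-1))
    g=mask(q,(45,90,30),(80,255,255),220,330)
    N,l,stt,c=cv2.connectedComponentsWithStats(g);print([(stt[k,4],c[k].round()) for k in range(1,N) if stt[k,4]>50])
E
```

```text
t 20.1 tcp [ 0.7499 -0.1269  0.1938] yaw_y -6.63 tilt [-0.0031 -0.     -1.    ] F [ 0.58  0.95 -0.85] open 0.0252 j [  5.   28.7  14.   -0.  -75.5  78.4]
top 407 x [-66.68776121 -23.71080056] y/z [[52.0, 69.0], [108.0, 165.0]] dir [  0.49410027   0.8694049   80.12214    118.17201   ] ang 2.087596
[(np.int32(1047), array([283., 178.]))]
scene 111 x [-63.47326316 -19.01287147] y/z [[53.0, 67.0], [112.0, 163.0]] dir [  0.49911156   0.86653775  87.58861    125.17046   ] ang 2.0933695
[(np.int32(846), array([249., 232.])), (np.int32(456), array([313., 262.]))]
```

View pics/top13.png

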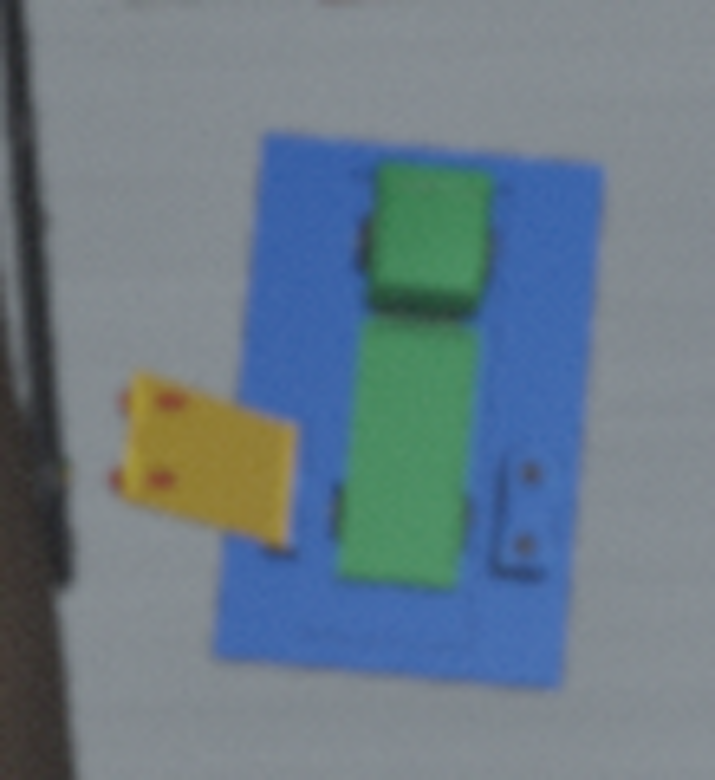

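View pics/scene13.png

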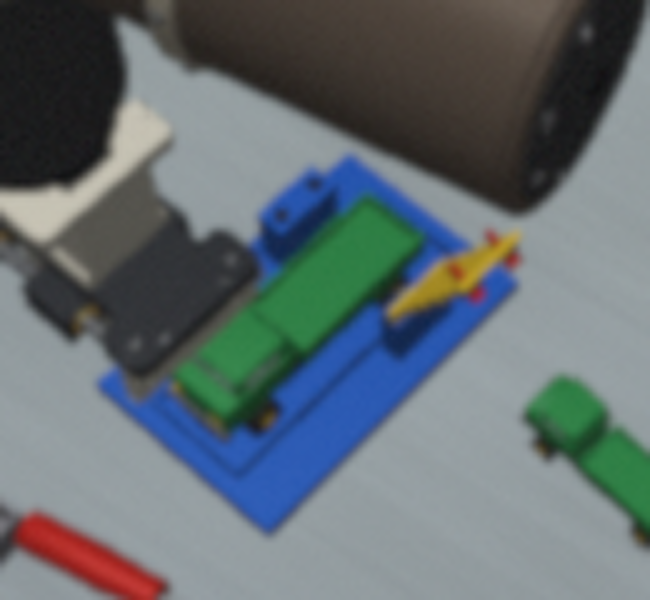

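View pics/wrist13.png

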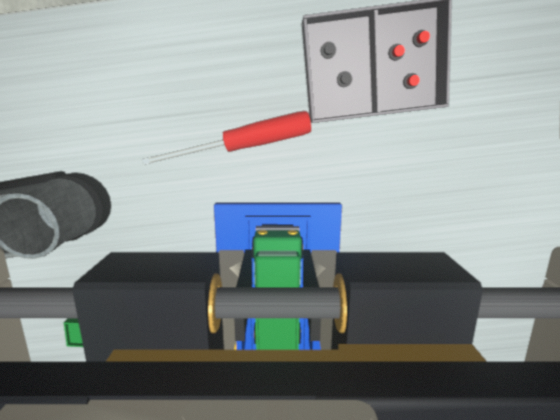

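The truck is settled on the base with its cab at the far end. The strap is at about 2.09 rad, its end near base y = 109, z = 162 mm, with pins on the outer face. Next, the moves to the outer side of the strap.

```bash
python3 go.py 0.581,0.043,0.2 0.581,0.043,0.083
```

```text
t 20.25 tcp [ 0.7477 -0.1267  0.1965] yaw_y -6.6 tilt [-1.e-03 -1.e-04 -1.e+00] F [-0.01  0.54  0.2 ] open 0.0136 j [  5.   28.3  13.7  -0.  -75.5  78.4]
(0.581, 0.043, 0.2) tool shift [-0.0033 -0.1851 -0.1494] rows 4 [-0.0008 -0.0463 -0.0373]
(0.581, 0.043, 0.083) tool shift [ 1.17e-01  1.00e-04 -0.00e+00] rows 2 [ 0.0585  0.0001 -0.    ]
```

Call:
servo_tool(
  motion=[
    {"offset": [-0.003,-0.037,-0.03],"roll": 0,"claw": -1},
    {"offset": [0,-0.037,-0.03],"roll": 0,"claw": -1},
    {"offset": [0,-0.037,-0.03],"roll": 0,"claw": -1},
    {"offset": [0,-0.037,-0.03],"roll": 0,"claw": -1},
    {"offset": [0,-0.037,-0.029],"roll": 0,"claw": -1},
    {"offset": [0,0,0],"roll": 0,"claw": -1},
    {"offset": [0.04,0,0],"roll": 0,"claw": -1},
    {"offset": [0.04,0,0],"roll": 0,"claw": -1},
    {"offset": [0.037,0,0],"roll": 0,"claw": -1},
    {"offset": [0,0,0],"roll": 0,"claw": -1},
  ],
)

```text
clock: 21.5
tool_pos: [0.5795, 0.0414, 0.0811]
orientation: [-63.9, 89.7, -160.5]
force: [0.2, 0.9, 0.1]
opening: 0.0008
```

```bash
python3 go.py; python3 - <<'E'
from plant import ctrl
from m import *
for n in ("wrist","scene"):
    s=ctrl.snapshot(n);np.savez(f"pics/{n}14.npz",**s);cv2.imwrite(f"pics/{n}14.png",s["frame"])
crop(s,190,150,340,290,4.5,"pics/scene14.png")
E
```

```text
t 21.5 tcp [0.5795 0.0414 0.0811] yaw_y -6.63 tilt [-0.0044 -0.0016 -1.    ] F [0.18 0.94 0.12] open 0.0008 j [ 23.4  17.3 -19.4  -0.  -53.6  60. ]
```

View pics/wrist14.png

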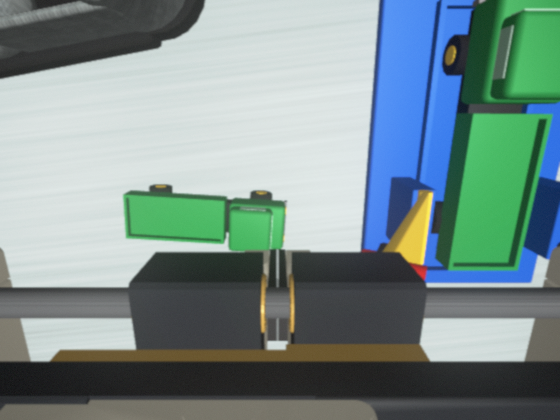

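View pics/scene14.png

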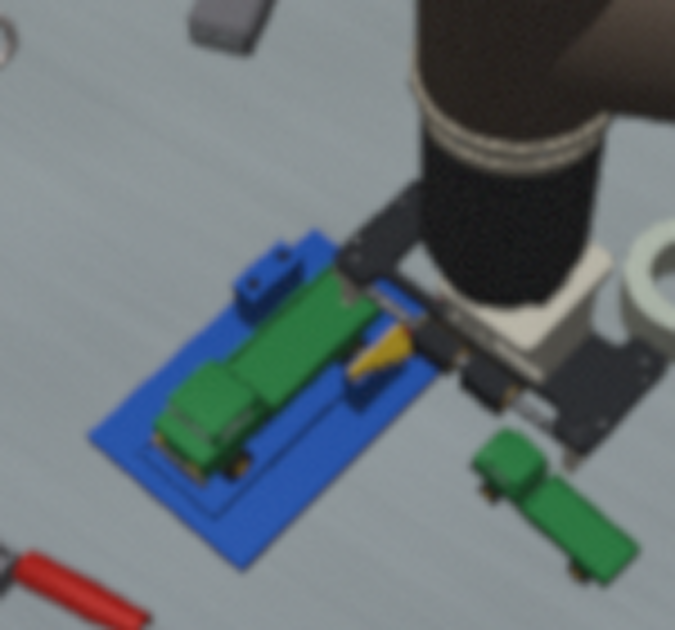

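Call:
servo_tool(
  motion=[
    {"offset": [0,0,0.012],"roll": 0,"claw": -1},
    {"offset": [0,0,0.012],"roll": 0,"claw": -1},
    {"offset": [0,0,0.012],"roll": 0,"claw": -1},
    {"offset": [0,0,0.012],"roll": 0,"claw": -1},
    {"offset": [0,0,0.012],"roll": 0,"claw": -1},
    {"offset": [0,0,0.012],"roll": 0,"claw": -1},
    {"offset": [0,0,0],"roll": 0,"claw": -1},
  ],
)

```text
clock: 22.48
tool_pos: [0.5741, -0.0304, 0.0872]
orientation: [93.0, 89.8, -3.6]
force: [-9.5, 2.3, 23.5]
opening: 0.0008
```

```bash
python3 go.py; python3 - <<'E'
from plant import ctrl
from m import *
for n in ("wrist","scene"):
    s=ctrl.snapshot(n);np.savez(f"pics/{n}15.npz",**s);cv2.imwrite(f"pics/{n}15.png",s["frame"])
crop(s,190,150,340,290,4.5,"pics/scene15.png")
E
```

```text
t 22.48 tcp [ 0.5741 -0.0304  0.0872] yaw_y -6.61 tilt [ 3.9e-03 -2.0e-04 -1.0e+00] F [-9.51  2.27 23.45] open 0.0008 j [ 16.5  16.1 -20.3   0.1 -53.4  66.8]
```

View pics/wrist15.png

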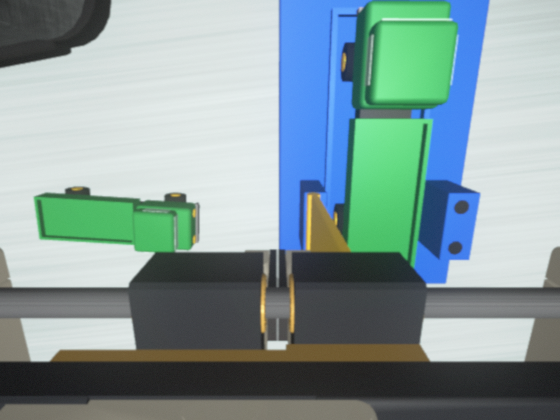

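The force is 23 N upward: the strap's end or its pins are catching under the body. Back off upward.

Call:
servo_tool(
  motion=[
    {"offset": [-0.006,0,-0.004],"roll": 0,"claw": -1},
    {"offset": [-0.008,0,0],"roll": 0,"claw": -1},
    {"offset": [0,0,0],"roll": 0,"claw": -1},
  ],
)

```text
clock: 22.95
tool_pos: [0.5734, -0.0254, 0.0966]
orientation: [-94.4, 90.0, 168.9]
force: [-0.5, -1.4, -7.0]
opening: 0.0004
```

```bash
python3 go.py; python3 - <<'E'
from plant import ctrl
from m import *
for n in ("wrist","scene","top"):
    s=ctrl.snapshot(n);np.savez(f"pics/{n}16.npz",**s);cv2.imwrite(f"pics/{n}16.png",s["frame"])
crop(load("pics/scene16.npz"),190,150,340,290,4.5,"pics/scene16.png")
crop(load("pics/wrist16.npz"),200,160,480,340,2.8,"pics/wrist16.png")
b=np.radians(-6.6);R=np.array([[np.cos(b),-np.sin(b)],[np.sin(b),np.cos(b)]])
q=load("pics/wrist16.npz");W=cloud(q)
m=mask(q,(15,100,60),(32,255,255),200,400);m[252:]=0
p=W[m>0];xy=(p[:,:2]-[.6085,-.111])@R
d=np.c_[xy,p[:,2]]*1000;print(len(d),np.percentile(d,[2,50,98],axis=0).round())
L=cv2.fitLine(d[:,1:].astype(np.float32),cv2.DIST_HUBER,0,.01,.01).ravel();print(L)
E
```

```text
t 22.95 tcp [ 0.5734 -0.0254  0.0966] yaw_y -6.64 tilt [-8.e-04  2.e-04 -1.e+00] F [-0.54 -1.37 -7.01] open 0.0004 j [ 17.   15.6 -19.5  -0.  -55.   66.4]
1685 [[nan nan nan]
 [nan nan nan]
 [nan nan nan]]
[0. 0. 0. 0.]
```

View pics/wrist16.png

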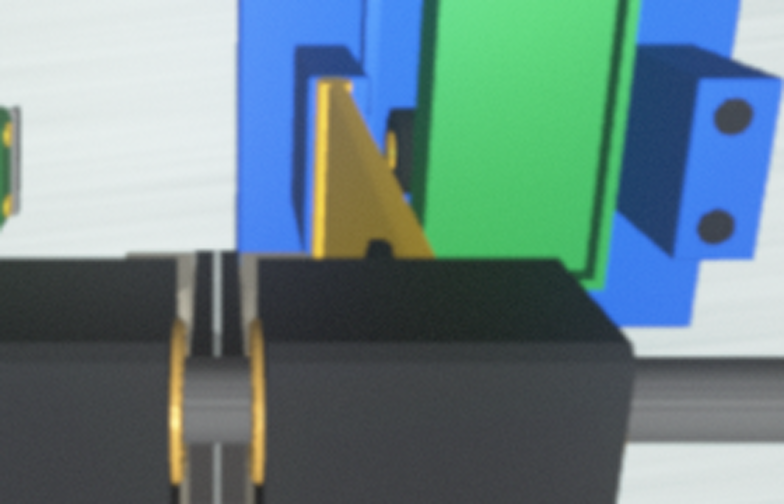

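View pics/scene16.png

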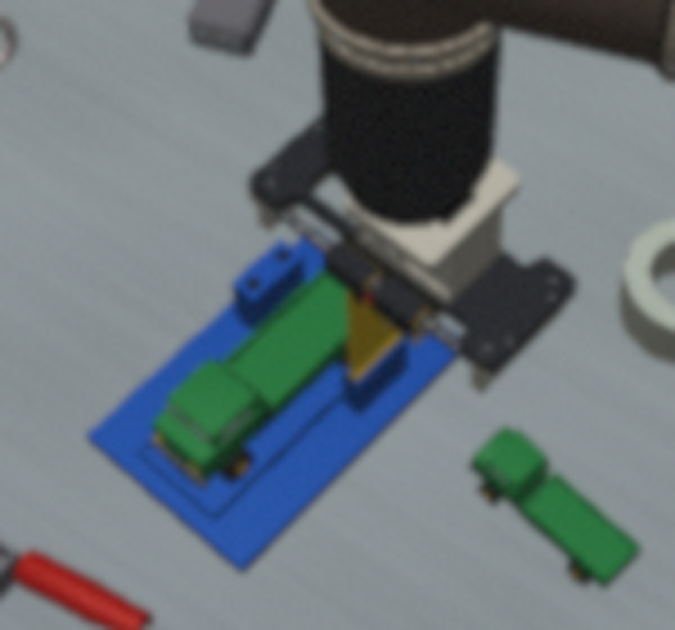

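The strap is now nearly upright. The 19 mm wide finger was jammed between the two pins, with the strap taking the load along its length. I'll back off, raise, shift over to pin B's line, and push there with only the tip. That needs about 1 N, which won't drive the pin.

Call:
servo_tool(
  motion=[
    {"offset": [0,0,-0.01],"roll": 0,"claw": -1},
    {"offset": [-0.01,0,-0.01],"roll": 0,"claw": -1},
    {"offset": [-0.012,0.007,0],"roll": 0,"claw": -1},
    {"offset": [0,0.007,0],"roll": 0,"claw": -1},
    {"offset": [0,0,0],"roll": 0,"claw": -1},
  ],
)

```text
clock: 23.72
tool_pos: [0.5906, -0.0067, 0.1193]
orientation: [117.3, 90.0, 20.7]
force: [-0.9, -1.9, -1.1]
opening: 0.0008
```

```bash
python3 go.py; cat > bf.py <<'E'
import numpy as np
from go import st
b=np.radians(-6.6);R=np.array([[np.cos(b),-np.sin(b)],[np.sin(b),np.cos(b)]])
o,_=st();p=o["tool_pos"];print("base frame xy mm",((p[:2]-[.6085,-.111])@R*1000).round(1),"tip z",round(float(p[2]+.042)*1000,1),"F",o["force"].round(1),"t",float(o["clock"]))
E
python3 bf.py; python3 - <<'E'
from plant import ctrl
from m import *
for n in ("wrist","scene","top"):
    s=ctrl.snapshot(n);np.savez(f"pics/{n}17.npz",**s);cv2.imwrite(f"pics/{n}17.png",s["frame"])
b=np.radians(-6.6);R=np.array([[np.cos(b),-np.sin(b)],[np.sin(b),np.cos(b)]])
for n in ("wrist","scene"):
    q=load(f"pics/{n}17.npz");W=cloud(q)
    m=mask(q,(15,100,60),(32,255,255),200,400)
    if n=="wrist": m[252:]=0
    p=W[m>0];p=p[~np.isnan(p[:,0])];xy=(p[:,:2]-[.6085,-.111])@R
    d=np.c_[xy,p[:,2]]*1000;d=d[d[:,2]>50];print(n,len(d),np.percentile(d,[2,50,98],axis=0).round().tolist() if len(d) else 0)
    if len(d): print(cv2.fitLine(d[:,1:].astype(np.float32),cv2.DIST_HUBER,0,.01,.01).ravel())
E
```

```text
t 23.73 tcp [ 0.5906 -0.0067  0.1193] yaw_y -6.62 tilt [ 7.e-04  3.e-04 -1.e+00] F [-0.93 -1.86 -1.09] open 0.0008 j [ 18.3  15.8 -15.9  -0.  -58.3  65.1]
base frame xy mm [-29.8 101.5] tip z 161.3 F [-0.9 -1.9 -1.1] t 23.725
wrist 657 [[-56.0, 51.0, 64.0], [-20.0, 58.0, 104.0], [-19.0, 66.0, 158.0]]
[  0.12364701   0.99232626  59.022274   104.65512   ]
scene 70 [[-51.0, 56.0, 63.0], [-28.0, 62.0, 100.0], [3.0, 101.0, 228.0]]
[  0.15711193   0.9875808   62.378403   100.98178   ]
```

View pics/wrist17.png

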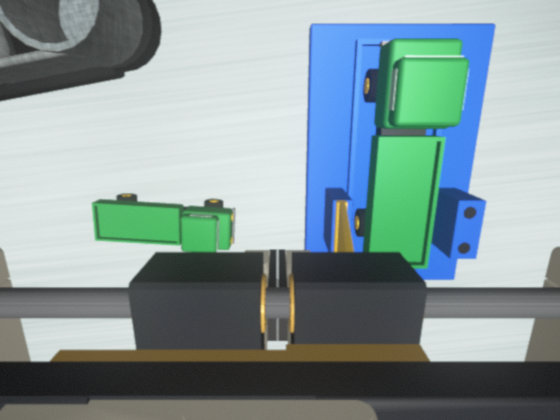

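Call:
servo_tool(
  motion=[
    {"offset": [0,0,0.013],"roll": 0,"claw": -1},
    {"offset": [0,0,0.013],"roll": 0,"claw": -1},
    {"offset": [0,0,0.009],"roll": 0,"claw": -1},
    {"offset": [0,0,0.009],"roll": 0,"claw": -1},
    {"offset": [0,0,0.009],"roll": 0,"claw": -1},
    {"offset": [0,0,0],"roll": 0,"claw": -1},
  ],
)

```text
clock: 24.62
tool_pos: [0.5837, -0.06, 0.119]
orientation: [-13.2, 90.0, -109.9]
force: [0.3, 0.6, -0.1]
opening: 0.0002
```

```bash
python3 bf.py
```

```text
base frame xy mm [-30.4  47.8] tip z 161.0 F [ 0.3  0.6 -0.1] t 24.625
```

Little force, as expected. Carry on along the arc.

Call:
servo_tool(
  motion=[
    {"offset": [0.002,0,0.009],"roll": 0,"claw": -1},
    {"offset": [0.002,0,0.009],"roll": 0,"claw": -1},
    {"offset": [0.003,0,0.009],"roll": 0,"claw": -1},
    {"offset": [0.004,0,0.008],"roll": 0,"claw": -1},
    {"offset": [0.004,0,0.008],"roll": 0,"claw": -1},
    {"offset": [0.005,0,0.007],"roll": 0,"claw": -1},
    {"offset": [0,0,0],"roll": 0,"claw": -1},
  ],
)

```text
clock: 25.5
tool_pos: [0.5776, -0.1096, 0.0984]
orientation: [-79.1, 89.9, -175.7]
force: [0.8, 0.3, 1.4]
opening: 0.0006
```

```bash
python3 bf.py; python3 - <<'E'
from plant import ctrl
from m import *
for n in ("wrist","scene"):
    s=ctrl.snapshot(n);np.savez(f"pics/{n}18.npz",**s);cv2.imwrite(f"pics/{n}18.png",s["frame"])
crop(s,190,150,340,290,4.5,"pics/scene18.png")
b=np.radians(-6.6);R=np.array([[np.cos(b),-np.sin(b)],[np.sin(b),np.cos(b)]])
for n in ("wrist","scene"):
    q=load(f"pics/{n}18.npz");W=cloud(q)
    m=mask(q,(15,100,60),(32,255,255),200,400)
    if n=="wrist": m[252:]=0
    p=W[m>0];p=p[~np.isnan(p[:,0])];xy=(p[:,:2]-[.6085,-.111])@R
    d=np.c_[xy,p[:,2]]*1000;d=d[d[:,2]>50];print(n,len(d),np.percentile(d,[2,50,98],axis=0).round().tolist() if len(d) else 0)
    if len(d): print(cv2.fitLine(d[:,1:].astype(np.float32),cv2.DIST_HUBER,0,.01,.01).ravel())
E
```

```text
base frame xy mm [-30.9  -2.1] tip z 140.4 F [0.8 0.3 1.4] t 25.5
wrist 3542 [[-47.0, -32.0, 67.0], [-26.0, 18.0, 93.0], [-19.0, 51.0, 137.0]]
[ 0.76952106 -0.63862145 15.824221   94.90411   ]
scene 320 [[-65.0, -14.0, 64.0], [-31.0, 34.0, 89.0], [9.0, 84.0, 221.0]]
[ 0.75067246 -0.6606746  29.074915   86.592514  ]
```

View pics/wrist18.png

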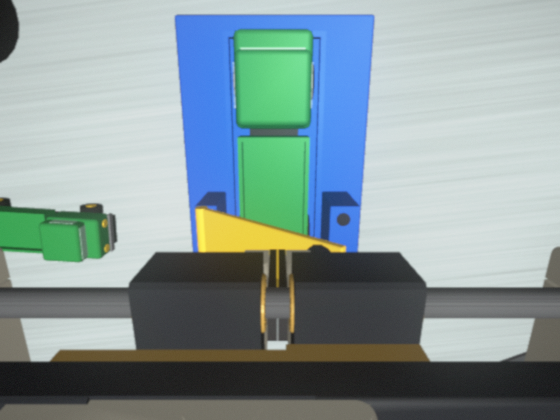

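View pics/scene18.png

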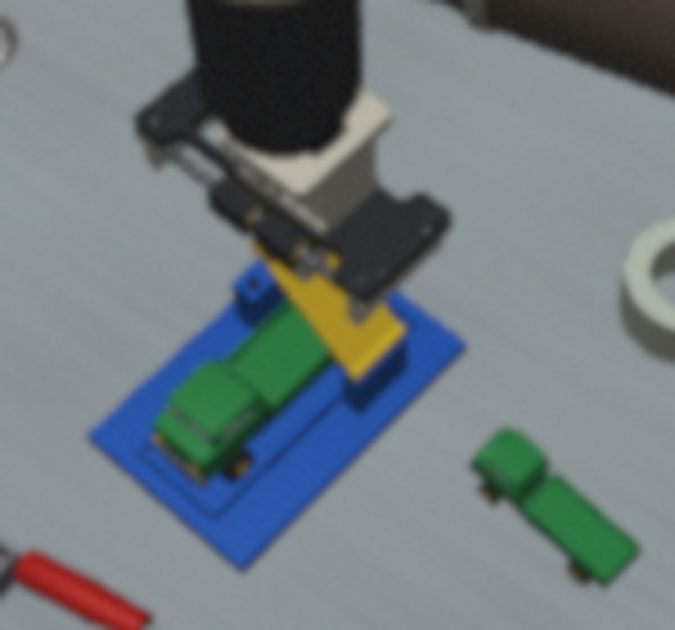

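The strap is at about 40° and moving freely. Now I'll go nearer the hinge, between the pins (base x = -45, y = 14), and press it down.

Call:
servo_tool(
  motion=[
    {"offset": [-0.015,0,-0.008],"roll": 0,"claw": -1},
    {"offset": [0,-0.014,-0.008],"roll": 0,"claw": -1},
    {"offset": [0,0,0],"roll": 0,"claw": -1},
    {"offset": [0.02,0,0],"roll": 0,"claw": -1},
    {"offset": [0.02,0,0],"roll": 0,"claw": -1},
    {"offset": [0.015,0,0],"roll": 0,"claw": -1},
    {"offset": [0.01,0,0],"roll": 0,"claw": -1},
    {"offset": [0.01,0,0],"roll": 0,"claw": -1},
    {"offset": [0,0,0],"roll": 0,"claw": -1},
  ],
)

```text
clock: 26.72
tool_pos: [0.5656, -0.0915, 0.0383]
orientation: [-77.0, 89.9, -173.6]
force: [-1.0, 0.1, -0.0]
opening: 0.0004
```

```bash
python3 bf.py
```

```text
base frame xy mm [-44.9  14.4] tip z 80.3 F [-1.   0.1 -0. ] t 26.725
```

Call:
servo_tool(
  motion=[
    {"offset": [0.005,0,0],"roll": 0,"claw": -1},
    {"offset": [0.004,0,0.003],"roll": 0,"claw": -1},
    {"offset": [0.002,0,0.003],"roll": 0,"claw": -1},
    {"offset": [0.002,0,0.003],"roll": 0,"claw": -1},
    {"offset": [0,0,0],"roll": 0,"claw": -1},
  ],
)

```text
clock: 27.35
tool_pos: [0.5664, -0.0994, 0.028]
orientation: [118.5, 89.8, 22.0]
force: [-3.8, 9.0, 14.7]
opening: 0.0004
```

```bash
python3 bf.py; python3 - <<'E'
from plant import ctrl
from m import *
for n in ("wrist","scene"):
    s=ctrl.snapshot(n);np.savez(f"pics/{n}19.npz",**s);cv2.imwrite(f"pics/{n}19.png",s["frame"])
crop(s,190,150,340,290,4.5,"pics/scene19.png")
b=np.radians(-6.6);R=np.array([[np.cos(b),-np.sin(b)],[np.sin(b),np.cos(b)]])
for n in ("wrist","scene"):
    q=load(f"pics/{n}19.npz");W=cloud(q)
    m=mask(q,(15,100,60),(32,255,255),200,400)
    if n=="wrist": m[252:]=0
    p=W[m>0];p=p[~np.isnan(p[:,0])];xy=(p[:,:2]-[.6085,-.111])@R
    d=np.c_[xy,p[:,2]]*1000;d=d[(d[:,2]>50)&(d[:,2]<110)];print(n,len(d),np.percentile(d,[2,50,98],axis=0).round().tolist() if len(d) else 0)
    if len(d): print(cv2.fitLine(d[:,1:].astype(np.float32),cv2.DIST_HUBER,0,.01,.01).ravel())
E
```

```text
base frame xy mm [-43.1   6.7] tip z 70.0 F [-3.8  9.  14.7] t 27.35
wrist 5546 [[-34.0, -46.0, 63.0], [-26.0, -1.0, 65.0], [-19.0, 43.0, 66.0]]
[ 9.9999219e-01  3.9446400e-03 -6.3907963e-01  6.4575035e+01]
scene 196 [[-56.0, -50.0, 59.0], [-28.0, 20.0, 64.0], [-19.0, 56.0, 74.0]]
[9.9996054e-01 8.8855363e-03 9.7466383e+00 6.4129303e+01]
```

View pics/wrist19.png

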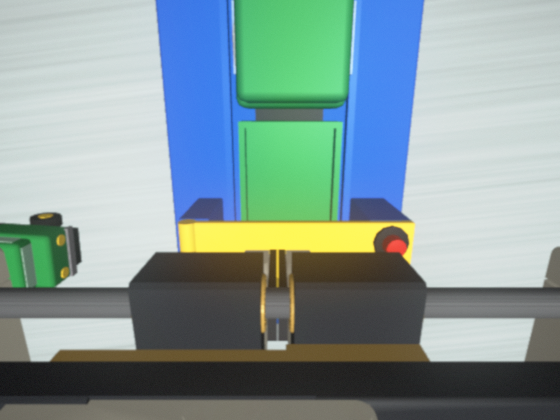

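The strap is level: top face about 64.5 mm, slope 0.004. Its contact also puts the true tip about 37 mm behind the reported TCP. I'll lift and move aside to see both pins.

Call:
servo_tool(
  motion=[
    {"offset": [-0.02,0,0],"roll": 0,"claw": -1},
    {"offset": [-0.03,0,0],"roll": 0,"claw": -1},
    {"offset": [0,-0.045,0.02],"roll": 0,"claw": -1},
    {"offset": [0,-0.045,0.02],"roll": 0,"claw": -1},
    {"offset": [0,0,0],"roll": 0,"claw": -1},
  ],
)

```text
clock: 28.08
tool_pos: [0.4677, -0.1307, 0.0763]
orientation: [-126.4, 90.0, 136.9]
force: [0.5, -0.3, 0.9]
opening: 0.0001
```

```bash
python3 go.py; python3 bf.py; python3 - <<'E'
from plant import ctrl
from m import *
from go import st
for n in ("wrist",):
    s=ctrl.snapshot(n);np.savez(f"pics/{n}20.npz",**s);cv2.imwrite(f"pics/{n}20.png",s["frame"])
b=np.radians(-6.6);R=np.array([[np.cos(b),-np.sin(b)],[np.sin(b),np.cos(b)]])
h=cv2.cvtColor(s["frame"],cv2.COLOR_BGR2HSV);m=cv2.inRange(h,(0,130,80),(8,255,255))|cv2.inRange(h,(172,130,80),(180,255,255));m[252:]=0
W=cloud(s);o,Rt=st();p0=o["tool_pos"]
N,l,stt,c=cv2.connectedComponentsWithStats(m)
for i in range(1,N):
    if stt[i,4]<40: continue
    z=np.nanmedian(W[l==i][:,2]);
    cs,_=cv2.findContours((l==i).astype(np.uint8),0,1);e=cv2.minEnclosingCircle(cs[0])
    P=ray(s,[e[0]],z)[0];P2=ray(s,[c[i]],.0765)[0]
    print(c[i].round(1),stt[i,4],"z",z.round(4),"W",P2.round(4),"base",((P2[:2]-[.6085,-.111])@R*1000).round(1),"tool shift",(Rt.T@(P2-p0)).round(4))
g=mask(s,(15,100,60),(32,255,255));g[252:]=0;y=W[g>0];y=y[~np.isnan(y[:,0])];d=np.c_[(y[:,:2]-[.6085,-.111])@R,y[:,2]]*1000;print(np.percentile(d,[1,50,99],axis=0).round(1),cv2.fitLine(d[:,1:].astype(np.float32),2,0,.01,.01).ravel())
E
```

```text
t 28.07 tcp [ 0.4677 -0.1307  0.0763] yaw_y -6.69 tilt [-5.e-04  5.e-04 -1.e+00] F [ 0.48 -0.32  0.9 ] open 0.0001 j [  7.6   9.  -31.5  -0.  -49.5  75.7]
base frame xy mm [-137.6  -35.7] tip z 118.3 F [ 0.5 -0.3  0.9] t 28.075
[303.5  50. ] 290 z 0.0747 W [ 0.5731 -0.1576  0.0765] base [-29.8 -50.3] tool shift [0.0003 0.1055 0.0151]
[302.4 108.4] 252 z 0.0757 W [ 0.5438 -0.1542  0.0765] base [-59.3 -50.3] tool shift [0.0002 0.076  0.0151]
[[-68.6 -61.   62.2]
 [-43.1   1.7  64.8]
 [-20.   55.3  67.8]] [ 9.9928111e-01 -3.7912067e-02  1.8730823e+00  6.4546242e+01]
```

View pics/wrist20.png

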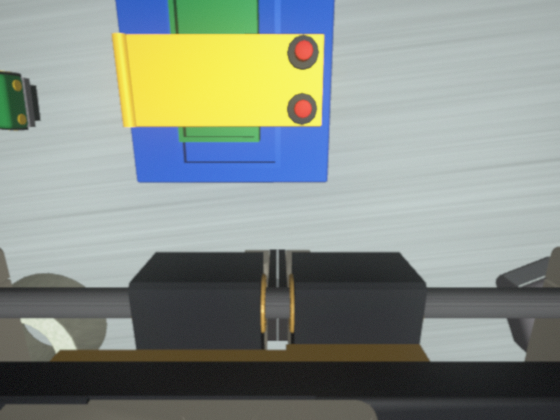

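Both pins are seen, at (303,108) and (303,50). They lie at base (-59,-50) and (-30,-50), just as given. Go over pin A.

Call:
servo_tool(
  motion=[
    {"offset": [0,0.037,0.007],"roll": 0,"claw": -1},
    {"offset": [0,0.038,0.007],"roll": 0,"claw": -1},
    {"offset": [0,0,0],"roll": 0,"claw": -1},
    {"offset": [0.02,0,0],"roll": 0,"claw": -1},
    {"offset": [0.01,0,0],"roll": 0,"claw": -1},
    {"offset": [0,0,0],"roll": 0,"claw": -1},
  ],
)

```text
clock: 28.88
tool_pos: [0.5432, -0.1523, 0.0453]
orientation: [-78.3, 89.9, -174.9]
force: [-0.5, -0.3, 0.9]
opening: 0.0006
```

```bash
python3 bf.py
```

```text
base frame xy mm [-60.1 -48.5] tip z 87.3 F [-0.5 -0.3  0.9] t 28.875
```

Call:
servo_tool(
  motion=[
    {"offset": [0.004,0,0.001],"roll": 0,"claw": -1},
    {"offset": [0.002,0,0],"roll": 0,"claw": -1},
    {"offset": [0.001,0,0],"roll": 0,"claw": -1},
    {"offset": [0,0,0],"roll": 0,"claw": -1},
  ],
)

```text
clock: 29.38
tool_pos: [0.5439, -0.1533, 0.0393]
orientation: [92.0, 90.0, -4.6]
force: [-0.2, -0.9, 1.3]
opening: 0.0005
```

Call:
servo_tool(
  motion=[
    {"offset": [0.002,0,0],"roll": 0,"claw": -1},
    {"offset": [0.001,0,0],"roll": 0,"claw": -1},
    {"offset": [0,0,0],"roll": 0,"claw": -1},
  ],
)

```text
clock: 29.75
tool_pos: [0.544, -0.1534, 0.0367]
orientation: [81.3, 90.0, -15.3]
force: [-1.3, -0.2, 5.6]
opening: 0.0004
```

Contact. Press on in small steps.

Call:
servo_tool(
  motion=[
    {"offset": [0.002,0,0],"roll": 0,"claw": -1},
    {"offset": [0.002,0,0],"roll": 0,"claw": -1},
    {"offset": [0,0,0],"roll": 0,"claw": -1},
  ],
)

```text
clock: 30.12
tool_pos: [0.544, -0.1534, 0.0326]
orientation: [80.7, 90.0, -15.9]
force: [-2.0, 0.4, 5.6]
opening: 0.0005
```

Call:
servo_tool(
  motion=[
    {"offset": [0.002,0,0],"roll": 0,"claw": -1},
    {"offset": [0.001,0,0],"roll": 0,"claw": -1},
    {"offset": [0,0,0],"roll": 0,"claw": -1},
  ],
)

```text
clock: 30.5
tool_pos: [0.5443, -0.1535, 0.0307]
orientation: [76.0, 89.9, -20.5]
force: [-5.0, 1.5, 14.1]
opening: 0.0006
```

Call:
servo_tool(
  motion=[
    {"offset": [0.001,0,0],"roll": 0,"claw": -1},
    {"offset": [0,0,0],"roll": 0,"claw": -1},
  ],
)

```text
clock: 30.75
tool_pos: [0.5445, -0.1536, 0.0302]
orientation: [74.1, 89.9, -22.4]
force: [-6.2, 1.7, 19.1]
opening: 0.0
```

Call:
servo_tool(
  motion=[
    {"offset": [0.001,0,0],"roll": 0,"claw": -1},
    {"offset": [0,0,0],"roll": 0,"claw": -1},
  ],
)

```text
clock: 31.0
tool_pos: [0.5446, -0.1536, 0.0299]
orientation: [75.0, 89.9, -21.6]
force: [-7.6, 2.9, 24.9]
opening: 0.0002
```

Call:
servo_tool(
  motion=[
    {"offset": [-0.01,0,0],"roll": 0,"claw": -1},
    {"offset": [-0.02,-0.02,0],"roll": 0,"claw": -1},
    {"offset": [0,-0.05,0],"roll": 0,"claw": -1},
    {"offset": [0,0,0],"roll": 0,"claw": -1},
  ],
)

```text
clock: 31.5
tool_pos: [0.4709, -0.1451, 0.0571]
orientation: [-114.8, 89.9, 148.5]
force: [0.9, -0.4, -0.2]
opening: 0.0007
```

```bash
cat > pins.py <<'E'
import sys
from plant import ctrl
from m import *
from go import st
k=sys.argv[1]
s=ctrl.snapshot("wrist");np.savez(f"pics/wrist{k}.npz",**s);cv2.imwrite(f"pics/wrist{k}.png",s["frame"])
crop(s,200,0,400,180,4,f"pics/wc{k}.png")
b=np.radians(-6.6);R=np.array([[np.cos(b),-np.sin(b)],[np.sin(b),np.cos(b)]])
h=cv2.cvtColor(s["frame"],cv2.COLOR_BGR2HSV);m=cv2.inRange(h,(0,130,80),(8,255,255))|cv2.inRange(h,(172,130,80),(180,255,255));m[252:]=0
W=cloud(s);o,Rt=st();p0=o["tool_pos"];print(p0,o["force"],o["clock"])
N,l,stt,c=cv2.connectedComponentsWithStats(m)
for i in range(1,N):
    if stt[i,4]<40: continue
    er=cv2.erode((l==i).astype(np.uint8),np.ones((3,3)))>0
    z=np.nanmedian(W[er][:,2]);ring=cv2.dilate((l==i).astype(np.uint8),np.ones((7,7)))-cv2.dilate((l==i).astype(np.uint8),np.ones((3,3)))
    zr=np.nanmedian(W[ring>0][:,2]);P=ray(s,[c[i]],z)[0]
    print(c[i].round(1),stt[i,4],"pin z",z.round(4),"collar z",zr.round(4),"base",((P[:2]-[.6085,-.111])@R*1000).round(1),"tool shift",(Rt.T@(P-p0)).round(4))
E
python3 pins.py 21
```

```text
[ 0.47328603 -0.14522817  0.05748083] [1.35645107 0.82554607 0.36394036] 31.55
[277.6  53.8] 353 pin z 0.0748 collar z 0.0678 base [-29.5 -50.5] tool shift [-0.0173  0.1009  0.001 ]
[277.6 117.8] 268 pin z 0.0682 collar z 0.0677 base [-59.3 -50.5] tool shift [-0.0106  0.0711  0.0009]
```

View pics/wc21.png

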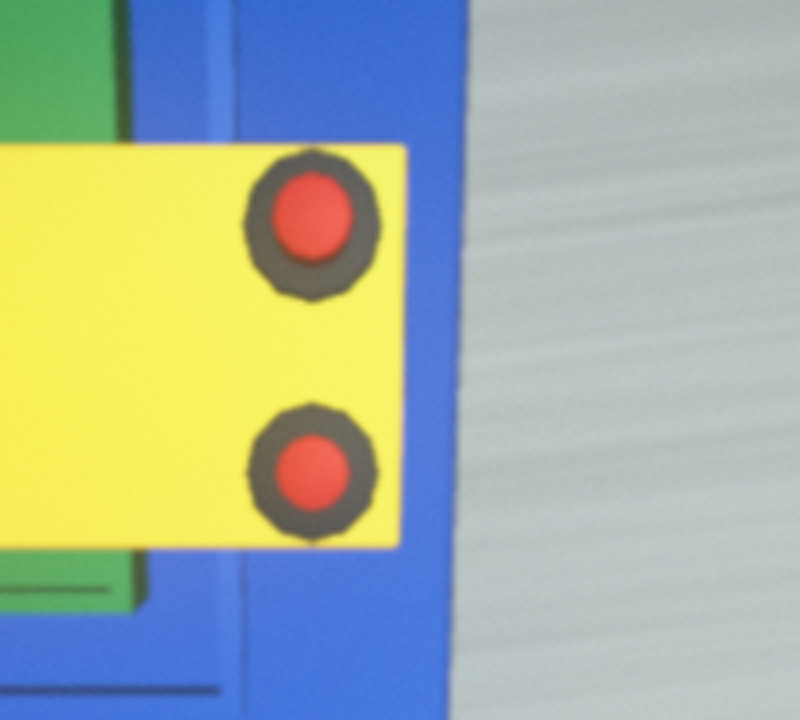

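Pin A is home: top 68.2 mm, collar 67.7 mm, as specified. Now pin B at crop (312,215).

Call:
servo_tool(
  motion=[
    {"offset": [0,0.05,0],"roll": 0,"claw": -1},
    {"offset": [0,0.049,0],"roll": 0,"claw": -1},
    {"offset": [0,0,0],"roll": 0,"claw": -1},
    {"offset": [0.012,0,0],"roll": 0,"claw": -1},
    {"offset": [0.005,0,0],"roll": 0,"claw": -1},
    {"offset": [0,0,0],"roll": 0,"claw": -1},
  ],
)

```text
clock: 32.3
tool_pos: [0.5717, -0.1566, 0.0395]
orientation: [-81.7, 89.9, -178.3]
force: [-0.9, 0.9, 0.7]
opening: 0.0002
```

```bash
python3 bf.py
```

```text
base frame xy mm [-31.3 -49.6] tip z 81.5 F [-0.9  0.9  0.7] t 32.3
```

Call:
servo_tool(
  motion=[
    {"offset": [0.002,0,0],"roll": 0,"claw": -1},
    {"offset": [0.002,0,0],"roll": 0,"claw": -1},
    {"offset": [0.002,0,0],"roll": 0,"claw": -1},
    {"offset": [0,0,0],"roll": 0,"claw": -1},
  ],
)

```text
clock: 32.8
tool_pos: [0.5728, -0.1567, 0.035]
orientation: [86.6, 89.9, -10.0]
force: [-1.1, 1.1, 5.9]
opening: 0.0005
```

Call:
servo_tool(
  motion=[
    {"offset": [0.002,0,0],"roll": 0,"claw": -1},
    {"offset": [0.002,0,0],"roll": 0,"claw": -1},
    {"offset": [0,0,0],"roll": 0,"claw": -1},
  ],
)

```text
clock: 33.17
tool_pos: [0.5729, -0.1567, 0.0312]
orientation: [85.2, 89.9, -11.3]
force: [-3.2, 0.6, 7.4]
opening: 0.0004
```

Call:
servo_tool(
  motion=[
    {"offset": [0.001,0,0],"roll": 0,"claw": -1},
    {"offset": [0.001,0,0],"roll": 0,"claw": -1},
    {"offset": [0,0,0],"roll": 0,"claw": -1},
  ],
)

```text
clock: 33.55
tool_pos: [0.5732, -0.1568, 0.0305]
orientation: [82.0, 89.9, -14.5]
force: [-5.5, 3.3, 17.2]
opening: 0.0006
```

Call:
servo_tool(
  motion=[
    {"offset": [0.001,0,0],"roll": 0,"claw": -1},
    {"offset": [0.0005,0,0],"roll": 0,"claw": -1},
    {"offset": [0,0,0],"roll": 0,"claw": -1},
  ],
)

```text
clock: 33.92
tool_pos: [0.5734, -0.1568, 0.0299]
orientation: [80.2, 89.8, -16.4]
force: [-8.5, 3.6, 23.6]
opening: 0.0005
```

Call:
servo_tool(
  motion=[
    {"offset": [-0.01,0,0],"roll": 0,"claw": -1},
    {"offset": [-0.02,-0.02,0],"roll": 0,"claw": -1},
    {"offset": [0,-0.05,0],"roll": 0,"claw": -1},
    {"offset": [-0.02,-0.03,0],"roll": 0,"claw": -1},
    {"offset": [0,0,0],"roll": 0,"claw": -1},
  ],
)

```text
clock: 34.55
tool_pos: [0.4725, -0.145, 0.0783]
orientation: [103.3, 89.8, 6.8]
force: [-0.3, -0.6, 0.0]
opening: 0.0004
```

```bash
python3 pins.py 22; python3 - <<'E'
from plant import ctrl
from m import *
for n in ("scene","top"):
    s=ctrl.snapshot(n);np.savez(f"pics/{n}22.npz",**s);cv2.imwrite(f"pics/{n}22.png",s["frame"])
E
```

```text
[ 0.47352341 -0.14506001  0.07774835] [-0.04791755  0.20581504  0.346821  ] 34.6
[278.1  64.9] 248 pin z 0.0681 collar z 0.0677 base [-29.3 -50.5] tool shift [0.0099 0.1008 0.0012]
[278. 120.] 218 pin z 0.0681 collar z 0.0676 base [-59.3 -50.4] tool shift [0.0098 0.0708 0.0011]
```

View pics/wrist22.png

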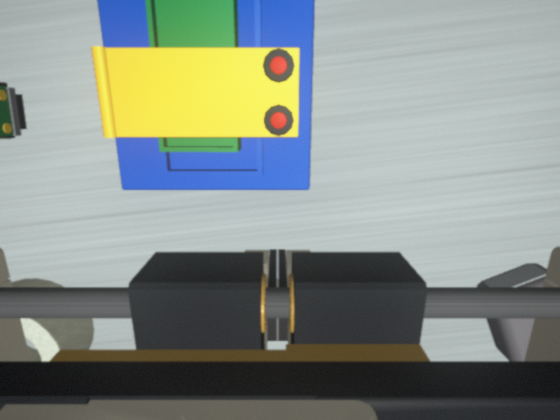

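View pics/scene22.png

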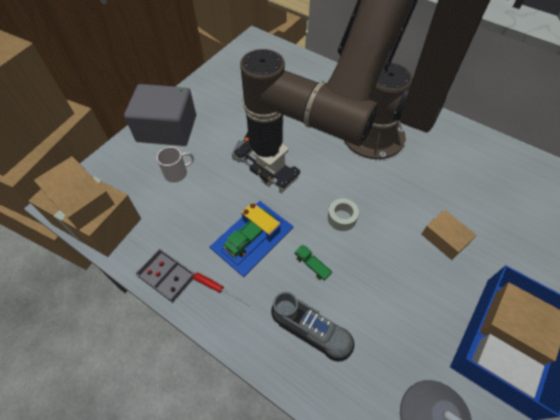

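Both pins read home, the strap is level, the truck is in place, the other things haven't moved, and the gripper is clear. Hand in.

```bash
python3 -c "
from plant import ctrl
print(ctrl.close_job())"
```

```text
the job is handed in; nothing more can be done
None
```

I handed the job in at about 35 s of the 56 s allowed. The green truck stands on the base with the strap shut over its bed and both pins home.

- **Truck:** I took the 176 mm one and left the smaller look-alike alone. It stands on its wheels inside the curbs, cab at the end away from the posts. It sits about 7 mm forward of centre, so that the gripper body would pass the strap. I lowered it until the wheels carried it, then let go.
- **Strap:** It lies level on the far post. Most readings showed this (top face about 64.5 mm over the counter, slope 0.004). One wrist view gave a slope of 0.038; the pin and collar heights afterwards fit a level strap.
- **Pins:** At the last look both tops were at 68.1 mm and the collars at 67.6–67.7 mm, as specified for fully home. I pushed each to about 24 N, above the suggested 10–18 N.
- **Other things:** In the last scene view they look unmoved, and the gripper is clear with no force on it.

**What went wrong on the way:**
- The first grasp closed on air. The finger tips are really about 40 mm short of the reported tool position, so I allowed for that from then on.
- While I was lowering the truck, the gripper body nudged the strap further open, with up to about 8 N.
- The first push on the strap jammed briefly, at 23 N upward, before I backed off and pushed elsewhere. I did not establish whether the fingers or the gripper body took that load; it was under the 40 N limit either way.

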